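# Fit out the mobile packing kit

### The arm

A 7-joint arm with a two-finger parallel gripper is mounted at the origin on a cart in front of the work surface, level with it; the furniture and walls round the work are solid. World frame = base frame: x ahead of the robot, y to its left, z up, the work surface at z = 0. Lengths are in m, angles in rad, forces in N, time in s.
With the tool pointing down it reaches from about 0.425 to 0.95 m from the base axis. Payload 4.7 kg.
Tool frame: the origin (TCP) lies at the very end of the fingers, on their centre line; the grasp point (between the pads) lies 19 mm behind it (manip.tcp_to_grasp is the z of the grasp point in the tool frame, in m); z points along the fingers, y is the line along which they close (so a half turn about z gives the same grasp; the last joint's range is limited). The gripper opens to 85 mm and grips with 20 to 120 N. Pads are 22 mm wide; open, the fingers measure 114 mm over their backs; the gripper's body (76 mm by 85 mm) begins 54 mm behind the grasp point. The pads swing forward as they close: fully open they stand 13 mm farther back than shut.
Start: joints at [-1.288, 0.469, -0.049, 1.532, 0.024, 1.141, -0.082], TCP at [0.207, 0.642, 0.209] pointing down, gripper open.
Joint ranges: [-2.59, 2.59], [-0.33, 1.99], [-1.39, 1.29], [0.1, 2.45], [-1.04, 4.18], [0.21, 1.99], [-2.66, 2.66]. Speed limits (rad/s): [2.57, 2.57, 3.14, 3.14, 3.14, 3.14, 3.14].

### API

Orientations are given as a 3x3 rotation matrix whose columns are the frame's x, y, z axes.
In Python, from rig import manip gives the robot as it stands.
- The arm moves only by the shell command python3 -m inch 'ROWS' [OPENING]. ROWS is JSON, a list of rows, each an object with "slide": the shift along the tool's x, y, z in cm, a list of three; "twist": the turn, a rotation vector about the tool's x, y, z in rad, a list of three. In form: [{"slide": [x, y, z], "twist": [ax, ay, az]}, ...]. A call has exactly 10 rows; each row is the pose to reach, as a shift and turn from the pose commanded when the call began, along the tool's axes at that moment; what a row does not reach only later rows make up. A row lasts 1/8 s, in which the tool goes at most 62.5 mm and 10.7 degrees, less where a joint would pass 70% of its speed; a pose out of reach is approached as far as the arm can. A call with a gripper value outside its range is refused whole. OPENING is the gripper command: -1 is shut, 1 is fully open, values between are in proportion, set as the call begins (- or left out, the last holds). The fingers move at their own pace and stop on an object; the grip force is fixed at half the most. Time passes only in rows, so rows that repeat a pose let the fingers close, or fill a call up. It gives the time, the measured TCP pose, the force, the opening and the grip force at its end, in the units of the state.
- manip.read_state(): the state, without advancing time (a new reading comes with each control period).
- manip.capture(name): name is "scene" or "top" or "wrist"; returns (picture, depth): 480x640x3 uint8, blue, green, red; 480x640 float32, m along the optical axis (not along the pixel's ray), 0 where there is no reading.
- manip.camera_params(name): a dict with "fovy" (degrees; the focal length in pixels is half the picture's height over the tangent of half this angle, whatever the lens; pixels are square), "cx", "cy" (the principal point, pixels), "k1" (the pictures are not rectified: a ray, as slopes to the right and down, at radius r is drawn at 1 + k1 r^2 times it, then the intrinsics apply), "camera_from_world" (4x4, takes a point from world to camera coordinates); the wrist camera has in their place "tool_from_camera" (4x4, takes a point from camera to tool coordinates, whose origin is the TCP and whose axes are the flange's). Camera axes: x right, y down, z forward; pixel columns grow to the right and rows downward; lengths in m; the calibration is good to about 2 mm. A picture is of the moment at which its call begins: read the wrist's pose just before it. camera_params takes no time and is no camera call.
- manip.close_job(): hands the job in; it is judged then, once.
The state is a dict: "clock": time; "joints": joint angles; "qd": joint speeds; "tau": joint torques, N m; "tool_pos": TCP position; "ee_rot": TCP orientation; "ft_force": force on the tool from outside, world axes, zero at the start; "moment": the same for the moment, N m; "grip_width": finger opening in m; "gripper_force": force on a finger pad.
Only numpy, scipy, OpenCV 4.12 (cv2) and the standard library are available. Lean on these libraries where they do the work, as an engineer would, in place of code of your own. Each camera call takes 0.05 s, during which the arm holds its last target. There are 200 camera calls.

### The job

Fit out the grey tote as the mobile packing kit: lay the small kraft boxes flat on the tote's floor, hook the red and the black steel caddy by their bent lips over the tote's rim so that both hang upright inside it, and, once both hang, pull the markers out of the wooden block and stand each one in a slot of the caddy of its own colour. The number of boxes and markers varies; leave the other things on the bench where they are.

Things in the scene. Friction and masses are not known exactly. Their poses are not given: they have to be found in the camera images.
- tote: grey open plastic tote, 260 (x) x 310 (y) x 135 mm high, 1.3 kg, loose on the bench; origin at the centre of its underside, z up. Walls upright, 5 mm thick with a plain rim 135 mm above the underside; floor 5 mm thick; inside 250 x 300 mm. Its two 310 mm walls are at x = -130 (towards the robot) and x = +130 mm (outer faces)
- caddy_red_center (a point): red sheet-steel hook-on caddy, upright, 160 g; point in its middle, 35 mm above its underside. x from the pocket's front to its back, y along its width, z up. Pocket open at the top, 64 mm wide in y (grip across this), 40 mm deep in x (-20..+20 mm), 60 mm high, walls 2.5 mm. The back wall rises to 75 mm and is bent there into a lip. Only one of this colour
- caddy_red_lip (a point): under the red caddy's bent lip, in the middle of its gap, against its roof (75 mm above the underside, x = +27 mm; axes as the caddy's). The gap is 14 mm wide in x; the lip's outer leaf reaches 22 mm down from here and is flared. Over a tote wall the roof rests on the rim, the underside is about 60 mm above the tote's underside, and the caddy may tilt about 7 degrees
- caddy_red_mouth (a point): middle of the red caddy's pocket mouth, 60 mm above its underside; axes as the caddy's. A wall at y = 0 parts the pocket into two slots, each 28 mm (y) x 35 mm (x), centres at y = +15 and -15 mm; floor 57 mm below this point
- caddy_black_center (a point): black sheet-steel hook-on caddy, upright, 160 g; point in its middle, 35 mm above its underside. x from the pocket's front to its back, y along its width, z up. Pocket open at the top, 64 mm wide in y (grip across this), 40 mm deep in x (-20..+20 mm), 60 mm high, walls 2.5 mm. The back wall rises to 75 mm and is bent there into a lip. Only one of this colour
- caddy_black_lip (a point): under the black caddy's bent lip, in the middle of its gap, against its roof (75 mm above the underside, x = +27 mm; axes as the caddy's). The gap is 14 mm wide in x; the lip's outer leaf reaches 22 mm down from here and is flared. Over a tote wall the roof rests on the rim, the underside is about 60 mm above the tote's underside, and the caddy may tilt about 7 degrees
- caddy_black_mouth (a point): middle of the black caddy's pocket mouth, 60 mm above its underside; axes as the caddy's. A wall at y = 0 parts the pocket into two slots, each 28 mm (y) x 35 mm (x), centres at y = +15 and -15 mm; floor 57 mm below this point
- marker_block: wooden marker block, 175 (x) x 62 (y) x 60 mm high, 0.8 kg, loose; origin at the centre of its underside. Four square wells in its top, 18 mm wide and 50 mm deep, at x = -66, -22, +22 and +66 mm, y = 0
- marker_red_0_center (a point): red felt marker, 14 mm thick, 139 mm long, 22 g; point at its middle, z axis along the barrel (up at the start), standing in a well of the marker block, in which it can lean up to 5 degrees and stands out 86 mm. May be absent
- marker_red_1_center (a point): red felt marker, 14 mm thick, 139 mm long, 22 g; point at its middle, z axis along the barrel (up at the start), standing in a well of the marker block, in which it can lean up to 5 degrees and stands out 86 mm. May be absent
- marker_black_0_center (a point): black felt marker, 14 mm thick, 139 mm long, 22 g; point at its middle, z axis along the barrel (up at the start), standing in a well of the marker block, in which it can lean up to 5 degrees and stands out 86 mm. May be absent
- marker_black_1_center (a point): black felt marker, 14 mm thick, 139 mm long, 22 g; point at its middle, z axis along the barrel (up at the start), standing in a well of the marker block, in which it can lean up to 5 degrees and stands out 86 mm. May be absent
- kraft_box_0_center (a point): small closed kraft-paper box, 57 (x) x 72 (y) x 40 mm (z), 30 g, point at its centre, z up. May be absent
- kraft_box_1_center (a point): small closed kraft-paper box, 52 (x) x 68 (y) x 36 mm (z), 30 g, point at its centre, z up. May be absent
- rubber_stamp: wooden-handled rubber stamp standing on the bench, 27 x 52 x 77 mm, origin under its centre; to be left alone
- label_roll: white label roll standing on end, 66 mm across, 60 mm high, origin under its centre; to be left alone

How it is judged:
On the way, in this order (a step that is already met when the one before it is completed fails the run):
1. both caddies hang upright inside the tote by their lips over its rim (x of caddy_red_center in the frame of tote between -0.122 and 0.122 m and y of caddy_red_center in the frame of tote between -0.147 and 0.147 m and z of caddy_red_center in the frame of tote between 0.085 and 0.105 m and angle between each of caddy_red_center, caddy_black_center's own z axis and vertical below 0.22 rad and x of caddy_black_center in the frame of tote between -0.122 and 0.122 m and y of caddy_black_center in the frame of tote between -0.147 and 0.147 m and z of caddy_black_center in the frame of tote between 0.085 and 0.105 m), for 0.3 s.
2. every marker stands in the caddy of its own colour (all of step 1 and x of marker_red_0_center in the frame of caddy_red_center between -0.03 and 0.03 m and y of marker_red_0_center in the frame of caddy_red_center between -0.04 and 0.04 m and z of marker_red_0_center in the frame of caddy_red_center between 0.015 and 0.05 m and angle between the z axis of each of marker_red_0_center, marker_red_1_center and the z axis of caddy_red_center, either way round below 0.55 rad and x of marker_red_1_center in the frame of caddy_red_center between -0.03 and 0.03 m and y of marker_red_1_center in the frame of caddy_red_center between -0.04 and 0.04 m and z of marker_red_1_center in the frame of caddy_red_center between 0.015 and 0.05 m and x of marker_black_0_center in the frame of caddy_black_center between -0.03 and 0.03 m and y of marker_black_0_center in the frame of caddy_black_center between -0.04 and 0.04 m and z of marker_black_0_center in the frame of caddy_black_center between 0.015 and 0.05 m and angle between the z axis of each of marker_black_0_center, marker_black_1_center and the z axis of caddy_black_center, either way round below 0.55 rad and x of marker_black_1_center in the frame of caddy_black_center between -0.03 and 0.03 m and y of marker_black_1_center in the frame of caddy_black_center between -0.04 and 0.04 m and z of marker_black_1_center in the frame of caddy_black_center between 0.015 and 0.05 m), for 0.3 s.
At the end, for the whole second after the job is handed in: Both caddies hang in the tote from its rim (centre 85 to 105 mm above its underside, tilt under 12 degrees); each marker stands in the pocket of its colour, either end up, within 31 degrees of the caddy's upright; each kraft box lies flat on the tote's floor (within 8 mm and 8 degrees) (all of step 2 and x of kraft_box_0_center in the frame of tote between -0.12 and 0.12 m and y of kraft_box_0_center in the frame of tote between -0.145 and 0.145 m and z of kraft_box_0_center in the frame of tote between 0 and 0.033 m and angle between the z axis of each of kraft_box_0_center, kraft_box_1_center and the z axis of tote, either way round below 0.15 rad and x of kraft_box_1_center in the frame of tote between -0.12 and 0.12 m and y of kraft_box_1_center in the frame of tote between -0.145 and 0.145 m and z of kraft_box_1_center in the frame of tote between 0 and 0.031 m and angle between tote's own z axis and vertical below 0.05 rad); the robot touches nothing.
It fails at once if the rubber stamp is knocked over or moved more than 40 mm (distance of rubber_stamp from where it was at the start of the episode above 0.04 m or angle between rubber_stamp's own z axis and vertical above 0.5 rad).
It fails at once if the label roll is knocked over or moved more than 40 mm (distance of label_roll from where it was at the start of the episode above 0.04 m or angle between label_roll's own z axis and vertical above 0.5 rad).
It fails at once if the tote is tipped (angle between tote's own z axis and vertical above 0.3 rad).
Of marker_red_0, marker_red_1, marker_black_0, marker_black_1 only 3 to 4 are there at a start; the rules pass over those that are not, and their reading is None.
Of kraft_box_0, kraft_box_1 only 1 to 2 are there at a start; the rules pass over those that are not, and their reading is None.
At some moment in a run one of tote, marker_block, kraft_box_0, kraft_box_1 may be knocked a few centimetres aside while the robot is not near it.
It also fails if it takes over 210 s, if anything falls off the work surface, if the arm or the gripper's body presses on something with over 40 N, if the wrist force passes 120 N, or if a joint passes its speed limit or range.

## Working session

There is one attempt and no reset: what is moved stays moved. The work goes in short steps, Python scripts to look and compute and a shell command to move; the robot and the scene stay as the last step left them, time stands still between calls to the robot, and variables do not carry over. Pictures are saved under pics/ and viewed, at most 14 in all, crops included, and the job is handed in when it is done.

```bash
ls; mkdir -p pics
cat > h.py <<'E'
import numpy as np, cv2, sys
from rig import manip
def params(n):
    p=manip.camera_params(n); f=240/np.tan(np.radians(p['fovy'])/2)
    return p,f
def grab(n,name=None):
    s=manip.read_state(); im,d=manip.capture(n)
    p,f=params(n)
    if n=='wrist':
        T=np.eye(4);T[:3,:3]=s['ee_rot'];T[:3,3]=s['tool_pos'];W=T@np.array(p['tool_from_camera'])
    else: W=np.linalg.inv(np.array(p['camera_from_world']))
    if name: cv2.imwrite('pics/'+name+'.png',im)
    u,v=np.meshgrid(np.arange(640),np.arange(480))
    K=np.array([[f,0,p['cx']],[0,f,p['cy']],[0,0,1]])
    pts=np.stack([u,v],-1).reshape(-1,1,2).astype(np.float64)
    n_=cv2.undistortPoints(pts,K,np.array([p['k1'],0,0,0,0.])).reshape(480,640,2)
    P=np.concatenate([n_*d[...,None],d[...,None]],-1)
    X=P@W[:3,:3].T+W[:3,3]; X[d<=0]=np.nan
    return im,d,X,W,n_
E
python3 - <<'E'
from h import *
for n in('scene','top','wrist'):
    im,d,X,W,_=grab(n,n+'0'); np.save(n+'0.npy',X); print(n,W[:3,3].round(3))
s=manip.read_state(); print(s['clock'],s['tool_pos'],np.round(s['ee_rot'],3),s['grip_width'])
E
```

```text
pics
scene [0.329 0.706 1.063]
top [0.323 0.011 1.386]
wrist [0.137 0.666 0.373]
0.15 [0.20689737 0.64202228 0.20822795] [[-0.952  0.307 -0.   ]
 [ 0.307  0.952 -0.001]
 [-0.    -0.001 -1.   ]] 0.08556240152407131
```

View pics/top0.png

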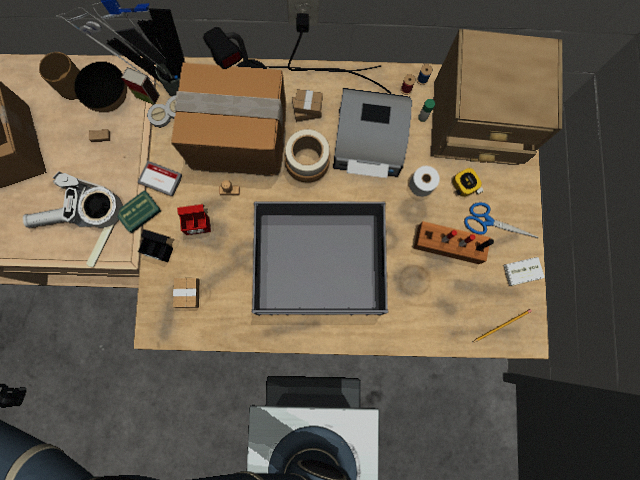

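View pics/scene0.png

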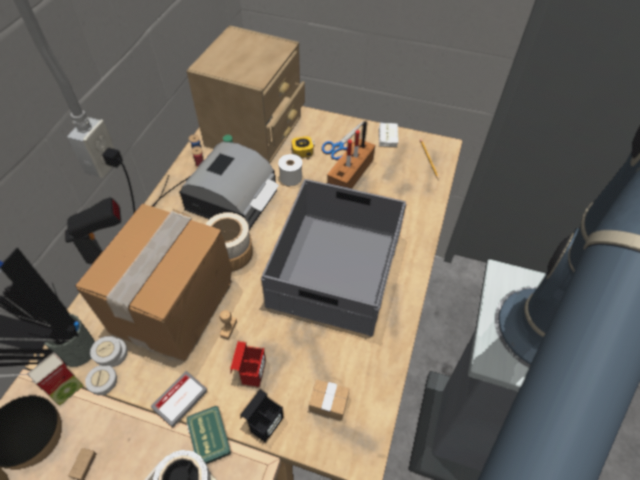

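Top view: tote in the centre (255-385, 203-313), red caddy (193,218), black caddy (155,245), kraft box (185,293), block with 3 markers (452,243), stamp (229,187), label roll (425,180). There is a possible second small box at (307,102). Next I measure.

```bash
cat > m.py <<'E'
from h import *
for n in('top','scene'):
    X=np.load(n+'0.npy'); im=cv2.imread(f'pics/{n}0.png'); hsv=cv2.cvtColor(im,cv2.COLOR_BGR2HSV).astype(int)
    x,y,z=X[...,0],X[...,1],X[...,2]
    def rep(t,m):
        if m.sum()<5: print(n,t,'none');return
        p=np.float32(np.c_[x[m],y[m]])
        r=cv2.minAreaRect(p); print(n,t,m.sum(),np.round(r[0],3),np.round(r[1],3),round(r[2],1),'z',np.percentile(z[m],[1,50,99]).round(3),'bb',p.min(0).round(3),p.max(0).round(3))
    red=((hsv[...,0]<8)|(hsv[...,0]>172))&(hsv[...,1]>170)&(hsv[...,2]>60)
    B=lambda a,b,c,d:(x>a)&(x<b)&(y>c)&(y<d)
    print(X[293,185] if n=='top' else '')
    if n=='top':
        for t,(u,v) in dict(redc=(193,218),blackc=(155,245),kraft=(178,285),box2=(307,95),roll=(425,188),stamp=(229,187),blk=(425,240),tote=(320,260)).items(): print(t,X[v,u].round(3))
    rep('tote rim',B(.3,.75,-.3,.25)&(z>.12)&(z<.15)&(hsv[...,1]<90))
    rep('redcaddy',B(.4,.75,.2,.5)&red&(z>.01)); rep('redtop',B(.4,.75,.2,.5)&red&(z>.065))
    rep('kraft',B(.3,.5,.25,.5)&(z>.025)&(z<.06))
    rep('blackc',B(.4,.65,.33,.55)&(z>.015)&(hsv[...,2]<70)); rep('blacktop',B(.4,.65,.33,.55)&(z>.065)&(hsv[...,2]<70))
    rep('mred',B(.4,.65,-.55,-.2)&red&(z>.07)); rep('mk',B(.4,.65,-.55,-.2)&(hsv[...,2]<60)&(z>.075)); rep('block',B(.4,.65,-.55,-.2)&(z>.05)&(z<.068))
    rep('box2',B(.7,.95,-.05,.1)&(z>.025)&(z<.06)&(hsv[...,1]>60))
E
python3 m.py
python3 - <<'E'
import cv2,numpy as np
t=cv2.imread('pics/top0.png')
a=cv2.resize(t[150:320,125:265],None,fx=2.9,fy=2.9,interpolation=2); b=cv2.resize(t[205:290,405:505],None,fx=3.9,fy=3.9,interpolation=2);c=cv2.resize(t[70:140,270:370],None,fx=3,fy=3)
o=np.zeros((560,800,3),np.uint8);o[:a.shape[0],:a.shape[1]]=a;o[:b.shape[0],408:408+b.shape[1]]=b[:,:392];o[340:340+c.shape[0],420:420+c.shape[1]]=c
cv2.imwrite('pics/c1.png',o)
E
```

```text
[0.42196752 0.32504049 0.03972793]
redc [0.608 0.313 0.058]
blackc [0.54  0.409 0.038]
kraft [0.441 0.343 0.042]
box2 [0.935 0.037 0.08 ]
roll [ 0.701 -0.268  0.061]
stamp [0.687 0.226 0.071]
blk [ 0.567 -0.267  0.058]
tote [ 0.518 -0.007  0.006]
top tote rim 1402 [ 0.51  -0.004] [0.264 0.313] 1.7 z [0.12  0.135 0.141] bb [ 0.374 -0.165] [0.645 0.155]
top redcaddy 352 [0.673 0.356] [0.23  0.078] 31.9 z [0.015 0.073 0.084] bb [0.576 0.279] [0.75 0.45]
top redtop 209 [0.607 0.314] [0.056 0.063] 9.6 z [0.066 0.077 0.084] bb [0.578 0.28 ] [0.64 0.35]
top kraft 699 [0.424 0.327] [0.072 0.058] 2.6 z [0.028 0.04  0.047] bb [0.387 0.297] [0.46  0.355]
top blackc 957 [0.589 0.448] [0.227 0.128] 71.2 z [0.016 0.04  0.083] bb [0.503 0.33 ] [0.65 0.55]
top blacktop 196 [0.571 0.394] [0.068 0.136] 62.4 z [0.066 0.078 0.085] bb [0.506 0.332] [0.616 0.437]
top mred 52 [ 0.567 -0.337] [0.056 0.013] 77.5 z [0.099 0.146 0.152] bb [ 0.556 -0.364] [ 0.577 -0.31 ]
top mk 129 [ 0.56  -0.358] [0.101 0.011] 80.3 z [0.078 0.123 0.151] bb [ 0.547 -0.408] [ 0.573 -0.309]
top block 1480 [ 0.567 -0.338] [0.175 0
[... 516 characters left out ...]
 [0.132 0.071] 15.9 z [0.027 0.039 0.044] bb [0.385 0.297] [0.5   0.386]
scene blackc 980 [0.571 0.469] [0.214 0.067] 58.5 z [0.016 0.054 0.08 ] bb [0.501 0.372] [0.65 0.55]
scene blacktop 302 [0.552 0.403] [0.061 0.018] 75.2 z [0.066 0.077 0.081] bb [0.537 0.372] [0.567 0.434]
scene mred 12 [ 0.564 -0.333] [0.051 0.004] 79.4 z [0.112 0.144 0.148] bb [ 0.559 -0.359] [ 0.57  -0.308]
scene mk 34 [ 0.551 -0.396] [0.005 0.007] 4.5 z [0.078 0.117 0.146] bb [ 0.548 -0.4  ] [ 0.553 -0.393]
scene block 873 [ 0.566 -0.338] [0.18  0.065] 77.8 z [0.051 0.06  0.066] bb [ 0.519 -0.43 ] [ 0.613 -0.245]
scene box2 360 [ 0.822 -0.013] [0.082 0.25 ] 55.6 z [0.026 0.045 0.059] bb [ 0.721 -0.05 ] [0.948 0.085]
```

View pics/c1.png

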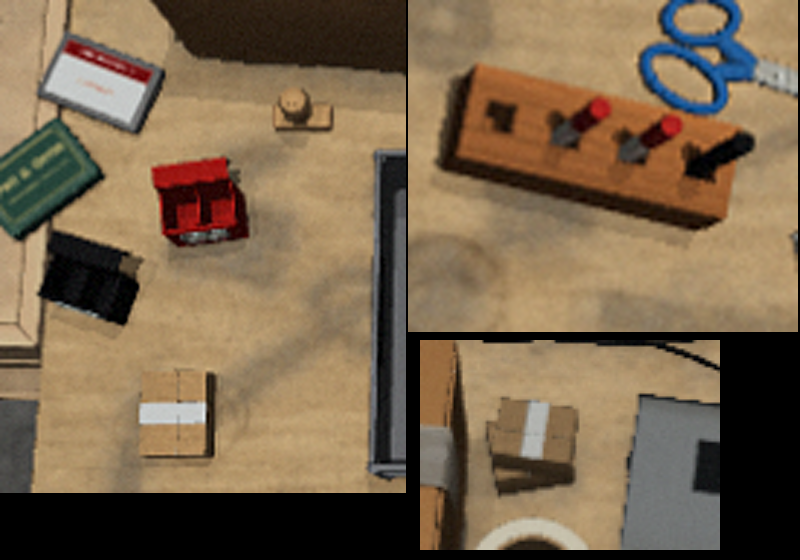

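Crop: red caddy's lip points to +x and the black one's to +x, slightly turned. Two red markers and one black in the block, all leaning. The second small box is far back, so I check its size.

Run:
```python
from h import *
X=np.load('top0.npy')
np.set_printoptions(linewidth=200,suppress=True)
Z=X[82:125:3,290:328:3]; print((Z[...,2]*1000).round()); print((Z[:,6,0]).round(3)); print(Z[4,:,1].round(3))
S=np.load('scene0.npy')
x,y,z=[X[...,i] for i in range(3)]
im=cv2.imread('pics/top0.png');hsv=cv2.cvtColor(im,cv2.COLOR_BGR2HSV)
red=((hsv[...,0]<8)|(hsv[...,0]>172))&(hsv[...,1]>150)
def rep(t,m): print(t,m.sum(),cv2.minAreaRect(np.float32(np.c_[x[m],y[m]])))
m=(x>.55)&(x<.66)&(y>.26)&(y<.37)&(z>.012);rep('red all',m)
m=m&(z>.07);rep('red top',m)
m=(x>.48)&(x<.6)&(y>.35)&(y<.46)&(z>.02);rep('blk all',m);m=m&(z>.07);rep('blk top',m)
for y0,y1 in((-.328,-.30),(-.372,-.335),(-.42,-.385)):
  m=(x>.52)&(x<.62)&(y>y0)&(y<y1)
  for a,b in((.08,.1),(.1,.12),(.12,.138),(.138,.16)):
    k=m&(z>a)&(z<b); print(y0,a,k.sum(),np.nanmedian(X[k],0).round(3) if k.any() else '')
```

```text
[[ 1. -3.  8. -4. -1.  9.  1.  7.  1. -1. -3. -3.  1.]
 [ 4. -1.  1.  7.  2. -1.  5.  6.  3. -0. -4.  6.  2.]
 [ 3.  1. -1. -0.  6. -3.  4. -3.  5.  2. -4.  2.  0.]
 [ 3.  2.  0. 77. 77. 71. 75. 80. -2. -1. -1.  3.  4.]
 [ 4.  4. 75. 74. 77. 79. 78. 80. 78. 83. 76.  1.  0.]
 [ 0. 44. 74. 76. 81. 78. 75. 76. 72. 75. 77.  4.  2.]
 [ 3. 39. 72. 72. 75. 75. 76. 79. 78. 79. 76. -3.  1.]
 [-0. 39. 76. 75. 79. 83. 81. 79. 74. 79. 77.  4. -1.]
 [ 2. 32. 76. 84. 72. 82. 77. 80. 79. 80. 76.  3.  1.]
 [ 5.  1. 68. 71. 73. 75. 79. 82. 75. 77. 77.  0.  1.]
 [ 2. -0. 47. 48. 52. 57. 59. 63. 69. 68. 50.  2.  1.]
 [ 4.  6. 46. 38. 42. 40. 37. 40. 44. 52. 23.  4.  8.]
 [ 1.  4. 27. 27. 22. 21. 15. 15.  7.  9.  1.  1. -0.]
 [11. -2. 15. 13. -1. -3.  2. -3. -1.  2.  3. -4.  5.]
 [ 0.  1.  1. -3.  3. -3. -4.  3.  3. -2.  2.  2. -0.]]
[1.01  0.999 0.991 0.948 0.939 0.932 0.923 0.912 0.906 0.897 0.897 0.898 0.899 0.896 0.89 ]
[ 0.085  0.077  0.066  0.058  0.05   0.043  0.035  0.027  0.019  0.012  0.004 -0.005 -0.013]
red all 634 ((0.6033243536949158, 0.32949310541152954), (0.0641384869813919, 0.10244587808847427), 17.16042137145996)
red top 214 ((0.6275961995124817, 0.3174199163913727), (0.021396150812506676, 0.06417287141084671), 8.255841255187988)
blk all 553 ((0.5479529500007629, 0.4236404597759247), (0.10973669588565826, 0.06636606156826019), 64.76099395751953)
blk top 207 ((0.5573697090148926, 0.40225139260292053), (0.06547683477401733, 0.01972334459424019), 74.4285659790039)
-0.328 0.08 11 [ 0.567 -0.313  0.089]
-0.328 0.1 16 [ 0.568 -0.311  0.111]
-0.328 0.12 13 [ 0.569 -0.311  0.13 ]
-0.328 0.138 30 [ 0.572 -0.315  0.146]
-0.372 0.08 12 [ 0.559 -0.355  0.089]
-0.372 0.1 17 [ 0.559 -0.354  0.111]
-0.372 0.12 14 [ 0.559 -0.354  0.131]
-0.372 0.138 30 [ 0.562 -0.359  0.146]
-0.42 0.08 16 [ 0.55  -0.398  0.089]
-0.42 0.1 14 [ 0.55  -0.397  0.11 ]
-0.42 0.12 17 [ 0.55  -0.398  0.126]
-0.42 0.138 33 [ 0.553 -0.401  0.146]
```

```bash
cat >> h.py <<'E'
def plan(*wps):
    """wps: (x,y,z,ydir_deg) absolute TCP targets; prints slide/twist from the present pose"""
    s=manip.read_state(); R=np.array(s['ee_rot']); p=np.array(s['tool_pos'])
    from scipy.spatial.transform import Rotation as Ro
    for x,y,z,a in wps:
        a=np.radians(a); yd=np.array([np.cos(a),np.sin(a),0])
        if yd@R[:,1]<0: yd=-yd
        zd=np.array([0,0,-1.]); Rt=np.c_[np.cross(yd,zd),yd,zd]
        print((x,y,z),'slide',(R.T@(np.array([x,y,z])-p)*100).round(2),'twist',Ro.from_matrix(R.T@Rt).as_rotvec().round(3))
E
python3 -c "
from h import *
plan((.424,.327,.13,92.6),(.424,.327,.01,92.6))"
```

```text
(0.424, 0.327, 0.13) slide [-30.33 -23.31   7.86] twist [-0.001 -0.    -0.357]
(0.424, 0.327, 0.01) slide [-30.33 -23.3   19.86] twist [-0.001 -0.    -0.357]
```

```bash
python3 -m inch '[{"slide":[-30.3,-23.3,7.8],"twist":[0,0,-0.357]},{"slide":[-30.3,-23.3,7.8],"twist":[0,0,-0.357]},{"slide":[-30.3,-23.3,7.8],"twist":[0,0,-0.357]},{"slide":[-30.3,-23.3,7.8],"twist":[0,0,-0.357]},{"slide":[-30.3,-23.3,7.8],"twist":[0,0,-0.357]},{"slide":[-30.3,-23.3,7.8],"twist":[0,0,-0.357]},{"slide":[-30.3,-23.3,7.8],"twist":[0,0,-0.357]},{"slide":[-30.3,-23.3,7.8],"twist":[0,0,-0.357]},{"slide":[-30.3,-23.3,7.8],"twist":[0,0,-0.357]},{"slide":[-30.3,-23.3,7.8],"twist":[0,0,-0.357]}]' 1
python3 -c "
from h import *
im,d,X,W,_=grab('wrist','w1'); np.save('w1.npy',X)
x,y,z=[X[...,i] for i in range(3)]
m=(z>.028)&(z<.06)&(x>.36)&(x<.49)&(y>.26)&(y<.39)
print(m.sum(),cv2.minAreaRect(np.float32(X[m][:,:2])))
plan((.424,.327,.01,92.6))"
```

```text
clock: 1.4
tool_pos: [0.4229, 0.3298, 0.1313]
ee_rot: [[-0.999, -0.049, 0.0], [-0.049, 0.999, 0.001], [-0.0, 0.001, -1.0]]
ft_force: [0.6, 0.1, 0.1]
grip_width: 0.0855
gripper_force: 0.0
7662 ((0.42195430397987366, 0.32848748564720154), (0.07186587899923325, 0.056686338037252426), 2.5754804611206055)
(0.424, 0.327, 0.01) slide [-0.08 -0.26 12.13] twist [0.001 0.    0.003]
```

```bash
python3 -m inch '[{"slide":[0.1,-0.1,4],"twist":[0,0,0]},{"slide":[0.1,-0.1,7],"twist":[0,0,0]},{"slide":[0.1,-0.1,9],"twist":[0,0,0]},{"slide":[0.1,-0.1,10.5],"twist":[0,0,0]},{"slide":[0.1,-0.1,11.5],"twist":[0,0,0]},{"slide":[0.1,-0.1,12],"twist":[0,0,0]},{"slide":[0.1,-0.1,12.1],"twist":[0,0,0]},{"slide":[0.1,-0.1,12.1],"twist":[0,0,0]},{"slide":[0.1,-0.1,12.1],"twist":[0,0,0]},{"slide":[0.1,-0.1,12.1],"twist":[0,0,0]}]' 1
python3 -m inch '[{"slide":[0,0,0],"twist":[0,0,0]},{"slide":[0,0,0],"twist":[0,0,0]},{"slide":[0,0,0],"twist":[0,0,0]},{"slide":[0,0,0],"twist":[0,0,0]},{"slide":[0,0,0],"twist":[0,0,0]},{"slide":[0,0,-2],"twist":[0,0,0]},{"slide":[0,0,-6],"twist":[0,0,0]},{"slide":[0,0,-12],"twist":[0,0,0]},{"slide":[0,0,-17],"twist":[0,0,0]},{"slide":[0,0,-19],"twist":[0,0,0]}]' -1
python3 - <<'E'
from h import *
for n in ('top','scene'):
    im,d,X,W,_=grab(n)
    x,y,z=[X[...,i] for i in range(3)]
    m=(z>.125)&(z<.142)&(x>.35)&(x<.67)&(y>-.2)&(y<.17)
    print(n,m.sum(),cv2.minAreaRect(np.float32(X[m][:,:2])))
    for nm,k in dict(px=m&(x>.6)&(abs(y)<.12),mx=m&(x<.4)&(abs(y)<.12)).items():
        print(nm,np.polyfit(y[k],x[k],1).round(4),np.percentile(x[k],[2,50,98]).round(4))
    for nm,k in dict(py=m&(y>.12)&(abs(x-.51)<.1),my=m&(y<-.13)&(abs(x-.51)<.1)).items():
        print(nm,np.polyfit(x[k]-.51,y[k],1).round(4),k.sum())
plan((.45,-.004,.2,91),(.45,-.004,.017,91))
E
```

```text
clock: 2.7
tool_pos: [0.4232, 0.3269, 0.0103]
ee_rot: [[-0.999, -0.045, 0.0], [-0.045, 0.999, 0.001], [-0.001, 0.0, -1.0]]
ft_force: [-0.1, 0.0, -0.2]
grip_width: 0.0856
gripper_force: 0.0
clock: 3.95
tool_pos: [0.4242, 0.3277, 0.2035]
ee_rot: [[-0.999, -0.045, 0.004], [-0.045, 0.999, 0.004], [-0.004, 0.004, -1.0]]
ft_force: [0.2, 0.2, -0.8]
grip_width: 0.053
gripper_force: 62.9
top 1261 ((0.5105429887771606, -0.00504910945892334), (0.2624026834964752, 0.3131265938282013), 1.5899745225906372)
px [-0.0257  0.6378] [0.6331 0.6379 0.6434]
mx [-0.0249  0.3829] [0.379  0.383  0.3866]
py [0.0254 0.1477] 217
my [ 0.0265 -0.1564] 224
scene 908 ((0.5089361667633057, -0.0037037134170532227), (0.2621285915374756, 0.31768396496772766), 1.769201397895813)
px [-0.0275  0.6349] [0.6302 0.6346 0.6402]
mx [-0.0174  0.38  ] [0.376  0.3784 0.3813]
py [0.0285 0.1497] 173
my [ 0.0364 -0.1555] 158
(0.45, -0.004, 0.2) slide [ -1.08 -33.26   0.15] twist [0.004 0.004 0.028]
(0.45, -0.004, 0.017) slide [ -1.   -33.32  18.45] twist [0.004 0.004 0.028]
```

```bash
python3 -m inch '[{"slide":[-1,-5,0],"twist":[0.004,0.004,0.028]},{"slide":[-1,-11,0],"twist":[0.004,0.004,0.028]},{"slide":[-1,-17,0],"twist":[0.004,0.004,0.028]},{"slide":[-1,-23,0],"twist":[0.004,0.004,0.028]},{"slide":[-1,-28,0],"twist":[0.004,0.004,0.028]},{"slide":[-1,-31.5,0],"twist":[0.004,0.004,0.028]},{"slide":[-1,-33.3,0],"twist":[0.004,0.004,0.028]},{"slide":[-1,-33.3,1],"twist":[0.004,0.004,0.028]},{"slide":[-1,-33.3,4],"twist":[0.004,0.004,0.028]},{"slide":[-1,-33.3,8],"twist":[0.004,0.004,0.028]}]' 
python3 -m inch '[{"slide":[0,0,3],"twist":[0,0,0]},{"slide":[0,0,6],"twist":[0,0,0]},{"slide":[0,0,8],"twist":[0,0,0]},{"slide":[0,0,9],"twist":[0,0,0]},{"slide":[0,0,9.8],"twist":[0,0,0]},{"slide":[0,0,10.4],"twist":[0,0,0]},{"slide":[0,0,10.4],"twist":[0,0,0]},{"slide":[0,0,10.4],"twist":[0,0,0]},{"slide":[0,0,10.4],"twist":[0,0,0]},{"slide":[0,0,10.4],"twist":[0,0,0]}]'
```

```text
clock: 5.3
tool_pos: [0.448, -0.004, 0.1184]
ee_rot: [[-1.0, -0.019, -0.003], [-0.019, 1.0, -0.003], [0.003, -0.003, -1.0]]
ft_force: [0.2, 0.1, -0.9]
grip_width: 0.0532
gripper_force: 63.0
clock: 6.55
tool_pos: [0.4477, -0.0059, 0.0161]
ee_rot: [[-1.0, -0.017, -0.004], [-0.017, 1.0, -0.004], [0.004, -0.004, -1.0]]
ft_force: [0.7, -0.0, -0.4]
grip_width: 0.0533
gripper_force: 63.0
```

```bash
python3 -m inch '[{"slide":[0,0,0],"twist":[0,0,0]},{"slide":[0,0,0],"twist":[0,0,0]},{"slide":[0,0,0],"twist":[0,0,0]},{"slide":[0,0,0],"twist":[0,0,0]},{"slide":[0,0,-2],"twist":[0,0,0]},{"slide":[0,0,-5],"twist":[0,0,0]},{"slide":[0,0,-10],"twist":[0,0,0]},{"slide":[0,0,-15],"twist":[0,0,0]},{"slide":[0,0,-20],"twist":[0,0,0]},{"slide":[0,0,-22],"twist":[0,0,0]}]' 1
python3 -m inch '[{"slide":[-3,5,0],"twist":[0,0,-0.02]},{"slide":[-6,11,0],"twist":[0,0,-0.05]},{"slide":[-9,17,0],"twist":[0,0,-0.08]},{"slide":[-12,23,0],"twist":[0,0,-0.1]},{"slide":[-15,29,0],"twist":[0,0,-0.127]},{"slide":[-15.8,31.7,2],"twist":[0,0,-0.127]},{"slide":[-15.8,31.7,3],"twist":[0,0,-0.127]},{"slide":[-15.8,31.7,3],"twist":[0,0,-0.127]},{"slide":[-15.8,31.7,3],"twist":[0,0,-0.127]},{"slide":[-15.8,31.7,3],"twist":[0,0,-0.127]}]'
python3 - <<'E'
from h import *
im,d,X,W,_=grab('wrist','w2'); np.save('w2.npy',X)
x,y,z=[X[...,i] for i in range(3)]
m=(x>.54)&(x<.68)&(y>.25)&(y<.37)
for a,b in((.015,.09),(.05,.066),(.069,.09)):
    k=m&(z>a)&(z<b); print(k.sum(),cv2.minAreaRect(np.float32(X[k][:,:2])))
im,d,X,W,_=grab('top')
x,y,z=[X[...,i] for i in range(3)]
k=(x>.39)&(x<.55)&(abs(y)<.1)&(z>.03)&(z<.1);print('kraft',k.sum(),cv2.minAreaRect(np.float32(X[k][:,:2])),np.median(z[k]))
E
```

```text
clock: 7.8
tool_pos: [0.4498, -0.005, 0.2391]
ee_rot: [[-1.0, -0.017, 0.001], [-0.017, 1.0, -0.003], [-0.001, -0.003, -1.0]]
ft_force: [-0.0, 1.2, -0.1]
grip_width: 0.0854
gripper_force: 0.0
clock: 9.05
tool_pos: [0.6015, 0.3133, 0.2054]
ee_rot: [[-0.99, -0.142, -0.002], [-0.142, 0.99, -0.003], [0.003, -0.003, -1.0]]
ft_force: [0.7, -0.1, -0.4]
grip_width: 0.0855
gripper_force: 0.0
4286 ((0.5981358885765076, 0.32994839549064636), (0.06770893931388855, 0.09356793761253357), 10.315107345581055)
1171 ((0.5923193693161011, 0.3296924829483032), (0.04584338515996933, 0.09754788130521774), 16.55373764038086)
1852 ((0.6244698166847229, 0.3196890652179718), (0.019590267911553383, 0.06398088485002518), 9.402275085449219)
kraft 677 ((0.44914519786834717, -0.00806996040046215), (0.07207708060741425, 0.05465802550315857), 1.314487099647522) 0.045716678942805844
```

View pics/w2.png

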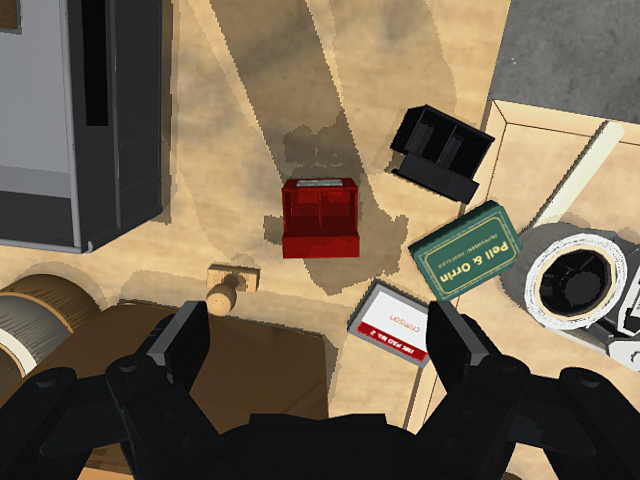

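Wrist view: red caddy at (320,218), lip toward +x, black caddy clear of the finger paths, stamp at (232,285) also clear. Kraft box lies flat in the tote.

Run:
```python
from h import *
X=np.load('w2.npy');x,y,z=[X[...,i] for i in range(3)]
m=(x>.48)&(x<.62)&(y>.35)&(y<.47)&(z>.069)&(z<.09);print('blk',m.sum(),cv2.minAreaRect(np.float32(X[m][:,:2])))
plan((.599,.3145,.019,99))
```

```text
blk 1966 ((0.5866953730583191, 0.3931639790534973), (0.065092071890831, 0.08935096114873886), 71.5740737915039)
(0.599, 0.3145, 0.019) slide [ 0.15  0.15 18.61] twist [-0.003 -0.003 -0.014]
```

```bash
python3 -m inch '[{"slide":[0.1,0.1,5],"twist":[-0.003,-0.003,-0.014]},{"slide":[0.1,0.1,9],"twist":[-0.003,-0.003,-0.014]},{"slide":[0.1,0.1,12],"twist":[-0.003,-0.003,-0.014]},{"slide":[0.1,0.1,14],"twist":[-0.003,-0.003,-0.014]},{"slide":[0.1,0.1,16],"twist":[-0.003,-0.003,-0.014]},{"slide":[0.1,0.1,17.5],"twist":[-0.003,-0.003,-0.014]},{"slide":[0.1,0.1,18.3],"twist":[-0.003,-0.003,-0.014]},{"slide":[0.1,0.1,18.6],"twist":[-0.003,-0.003,-0.014]},{"slide":[0.1,0.1,18.6],"twist":[-0.003,-0.003,-0.014]},{"slide":[0.1,0.1,18.6],"twist":[-0.003,-0.003,-0.014]}]' 1
python3 -m inch '[{"slide":[0,0,0],"twist":[0,0,0]},{"slide":[0,0,0],"twist":[0,0,0]},{"slide":[0,0,0],"twist":[0,0,0]},{"slide":[0,0,0],"twist":[0,0,0]},{"slide":[0,0,0],"twist":[0,0,0]},{"slide":[0,0,-2],"twist":[0,0,0]},{"slide":[0,0,-7],"twist":[0,0,0]},{"slide":[0,0,-13],"twist":[0,0,0]},{"slide":[0,0,-19],"twist":[0,0,0]},{"slide":[0,0,-24],"twist":[0,0,0]}]' -1
python3 - <<'E'
from h import *
im,d,X,W,_=grab('wrist','w3'); np.save('w3.npy',X)
hsv=cv2.cvtColor(im,cv2.COLOR_BGR2HSV)
red=((hsv[...,0]<8)|(hsv[...,0]>172))&(hsv[...,1]>150)
s=manip.read_state();P=(X-s['tool_pos'])@np.array(s['ee_rot'])
m=red&(abs(P[...,0])<.07)&(abs(P[...,1])<.06)&(P[...,2]>-.1)&(P[...,2]<.05)
q=P[m];print(m.sum(),np.percentile(q,[1,50,99],axis=0).round(4))
zt=np.percentile(q[:,2],2)
k=q[:,2]<zt+.008
print('lip',k.sum(),cv2.minAreaRect(np.float32(q[k][:,:2])),np.median(q[k],0))
E
```

```text
clock: 10.4
tool_pos: [0.5995, 0.3149, 0.0188]
ee_rot: [[-0.988, -0.158, -0.0], [-0.158, 0.988, 0.0], [0.0, 0.0, -1.0]]
ft_force: [-0.4, -0.3, 0.2]
grip_width: 0.0852
gripper_force: 0.0
clock: 11.65
tool_pos: [0.5991, 0.3146, 0.2614]
ee_rot: [[-0.988, -0.157, -0.0], [-0.157, 0.988, 0.0], [-0.0, 0.0, -1.0]]
ft_force: [1.0, 0.4, -1.3]
grip_width: 0.0617
gripper_force: 66.6
28252 [[-0.0221 -0.0311 -0.0513]
 [-0.0127 -0.0001 -0.0278]
 [ 0.0249  0.0307  0.0252]]
lip 6161 ((-0.00355633907020092, -7.71544873714447e-05), (0.0632958635687828, 0.04642370715737343), 89.22258758544922) [-0.01450625 -0.00012432 -0.04990627]
```

View pics/w3.png

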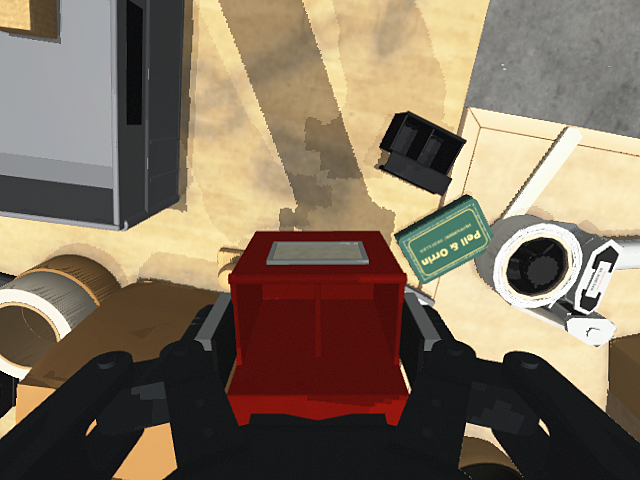

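Red caddy is held, upright-looking, lip at the bottom of the picture. I check its tilt and offset in the hand.

Run:
```python
from h import *
X=np.load('w3.npy');im=cv2.imread('pics/w3.png');s=manip.read_state();P=(X-s['tool_pos'])@np.array(s['ee_rot'])
for u in(255,390):
  for v in range(235,285,8): print(u,v,P[v-1:v+2,u-2:u+3].reshape(-1,3).mean(0).round(4),end=' ')
  print()
for v in range(355,426,8): print(v,P[v-1:v+2,260:380].reshape(-1,3).mean(0).round(4))
# grey label face & tote in view, current top tote fit
im,d,X,W,_=grab('top');x,y,z=[X[...,i] for i in range(3)]
m=(z>.125)&(z<.142)&(x>.36)&(x<.66)&(y>-.2)&(y<.17)
k=m&(x>.6)&(abs(y)<.12);print(np.polyfit(y[k],x[k],1))
for a in('py','my'):
  k=m&((y>.12) if a=='py' else (y<-.13))&(abs(x-.51)<.1);print(a,np.polyfit(x[k]-.51,y[k],1))
plan((.6105,.073,.26,91.5),(.6105,.073,.08,91.5))
```

```text
255 235 [ 0.0151 -0.0374  0.052 ] 255 243 [ 0.0242 -0.0291  0.006 ] 255 251 [ 0.0243 -0.0271 -0.0059] 255 259 [ 0.0242 -0.0254 -0.016 ] 255 267 [ 0.0241 -0.024  -0.0247] 255 275 [ 0.0245 -0.0224 -0.0339] 255 283 [ 0.016  -0.0249 -0.0214] 
390 235 [-0.0463  0.0851  0.27  ] 390 243 [-0.0564  0.0857  0.2703] 390 251 [0.0003 0.046  0.0676] 390 259 [ 0.0244  0.0291 -0.0162] 390 267 [ 0.0243  0.0275 -0.025 ] 390 275 [ 0.0245  0.0259 -0.0335] 390 283 [ 0.0168  0.0283 -0.0229] 
355 [nan nan nan]
363 [nan nan nan]
371 [-0.0133  0.0007 -0.0369]
379 [nan nan nan]
387 [nan nan nan]
395 [nan nan nan]
403 [nan nan nan]
411 [-0.0201  0.0007 -0.0502]
419 [nan nan nan]
[-0.02530777  0.63779194]
py [0.02493913 0.14766153]
my [ 0.02555793 -0.15647567]
(0.6105, 0.073, 0.26) slide [  3.01 -24.15   0.5 ] twist [0.005 0.01  0.132]
(0.6105, 0.073, 0.08) slide [  3.2  -24.23  18.49] twist [0.005 0.01  0.132]
```

```bash
python3 -m inch '[{"slide":[0.5,-4,0],"twist":[0,0,0.03]},{"slide":[1,-9,0],"twist":[0,0,0.06]},{"slide":[1.5,-14,0],"twist":[0,0,0.1]},{"slide":[2.5,-19,0],"twist":[0,0,0.132]},{"slide":[2.85,-22.5,0],"twist":[0,0,0.132]},{"slide":[2.85,-24.2,0],"twist":[0,0,0.132]},{"slide":[2.85,-24.2,3],"twist":[0,0,0.132]},{"slide":[2.85,-24.2,5],"twist":[0,0,0.132]},{"slide":[2.85,-24.2,5],"twist":[0,0,0.132]},{"slide":[2.85,-24.2,5],"twist":[0,0,0.132]}]'
python3 - <<'E'
from h import *
im,d,X,W,_=grab('wrist','w4'); np.save('w4.npy',X)
s=manip.read_state();print(s['tool_pos'].round(4) if hasattr(s['tool_pos'],'round') else s['tool_pos'])
x,y,z=[X[...,i] for i in range(3)]
hsv=cv2.cvtColor(im,cv2.COLOR_BGR2HSV)
m=(z>.125)&(z<.145)&(x>.6)&(x<.67)&(y>-.2)&(y<.17)&(hsv[...,1]<120)
print(m.sum()); k=m
h,e=np.histogram(y[k],bins=12);
for a,b in zip(e[:-1],e[1:]):
    q=k&(y>=a)&(y<b); 
    if q.sum()>8: print(round((a+b)/2,3),q.sum(),np.percentile(x[q],[5,50,95]).round(4),np.median(z[q]).round(4))
E
```

```text
clock: 13.0
tool_pos: [0.6097, 0.0722, 0.2089]
ee_rot: [[-1.0, -0.027, -0.0], [-0.027, 1.0, -0.0], [0.0, -0.0, -1.0]]
ft_force: [0.3, 0.3, -0.7]
grip_width: 0.0625
gripper_force: 66.6
[0.61   0.072  0.2093]
3639
-0.138 746 [0.611  0.6368 0.6411] 0.1309
-0.113 395 [0.636  0.6371 0.6409] 0.1342
-0.087 403 [0.6352 0.6363 0.64  ] 0.1341
-0.062 399 [0.6346 0.6356 0.6392] 0.1342
-0.036 397 [0.6338 0.6349 0.6384] 0.1341
-0.011 397 [0.6332 0.6341 0.6377] 0.1341
0.015 180 [0.6329 0.6337 0.6369] 0.1342
0.143 721 [0.6026 0.6252 0.6326] 0.134
```

View pics/w4.png

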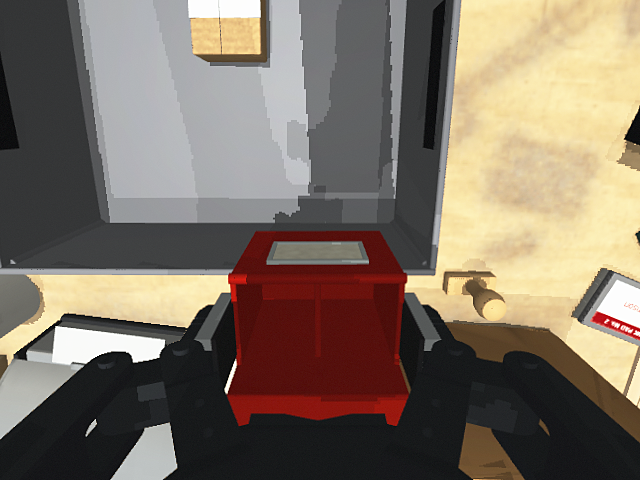

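Rim and lip line up to within ~1 mm laterally; the wall is visible at row ~272 on both sides of the caddy. Lowering in two stages with a force check.

```bash
python3 -m inch '[{"slide":[0,0,2],"twist":[0,0,0]},{"slide":[0,0,4],"twist":[0,0,0]},{"slide":[0,0,6],"twist":[0,0,0]},{"slide":[0,0,8],"twist":[0,0,0]},{"slide":[0,0,9],"twist":[0,0,0]},{"slide":[0,0,10],"twist":[0,0,0]},{"slide":[0,0,10.6],"twist":[0,0,0]},{"slide":[0,0,11.1],"twist":[0,0,0]},{"slide":[0,0,11.6],"twist":[0,0,0]},{"slide":[0,0,11.6],"twist":[0,0,0]}]'
python3 - <<'E'
from h import *
for n in('wrist','scene'):
    im,d,X,W,_=grab(n,n+'5'); x,y,z=[X[...,i] for i in range(3)]
    m=(z>.128)&(z<.142)&(x>.6)&(x<.67)&(y>-.13)&(y<.02)&(cv2.cvtColor(im,cv2.COLOR_BGR2HSV)[...,1]<120)
    print(n,m.sum(),np.percentile((x+.026*(y-.072))[m],[5,50,95]).round(4))
s=cv2.imread('pics/scene5.png');cv2.imwrite('pics/s5c.png',cv2.resize(s[170:300,270:430],None,fx=4,fy=4,interpolation=2))
E
```

```text
clock: 14.3
tool_pos: [0.6089, 0.0712, 0.0919]
ee_rot: [[-1.0, -0.026, -0.002], [-0.026, 1.0, -0.001], [0.002, -0.001, -1.0]]
ft_force: [0.4, -0.4, -0.2]
grip_width: 0.0624
gripper_force: 66.6
wrist 1348 [0.6312 0.6321 0.6354]
scene 16 [0.6306 0.6324 0.6358]
```

View pics/s5c.png

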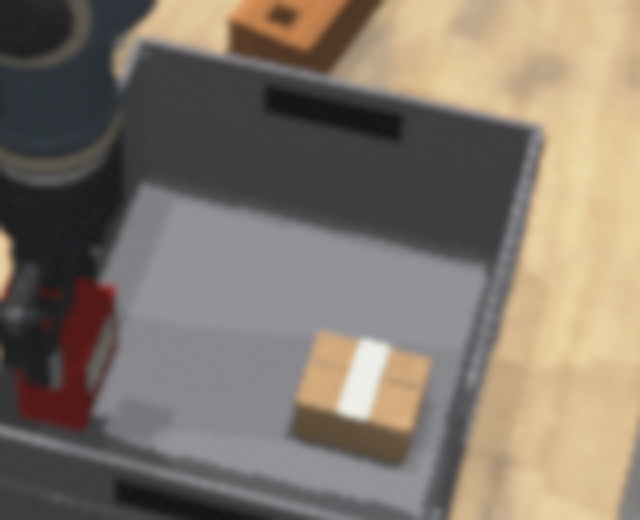

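The red pocket is inside the tote with no contact force and the lip over the wall (centre 0.632 against lip 0.632). Lower and release.

```bash
python3 -m inch '[{"slide":[-0.05,0,0.3],"twist":[0,0,0]},{"slide":[-0.05,0,0.6],"twist":[0,0,0]},{"slide":[-0.05,0,0.9],"twist":[0,0,0]},{"slide":[-0.05,0,1.1],"twist":[0,0,0]},{"slide":[-0.05,0,1.2],"twist":[0,0,0]},{"slide":[-0.05,0,1.2],"twist":[0,0,0]},{"slide":[-0.05,0,1.2],"twist":[0,0,0]},{"slide":[-0.05,0,1.2],"twist":[0,0,0]},{"slide":[-0.05,0,1.2],"twist":[0,0,0]},{"slide":[-0.05,0,1.2],"twist":[0,0,0]}]'
python3 -m inch '[{"slide":[0,0,0],"twist":[0,0,0]},{"slide":[0,0,0],"twist":[0,0,0]},{"slide":[0,0,0],"twist":[0,0,0]},{"slide":[0,0,0],"twist":[0,0,0]},{"slide":[0,0,-1],"twist":[0,0,0]},{"slide":[0,0,-3],"twist":[0,0,0]},{"slide":[0,0,-6],"twist":[0,0,0]},{"slide":[0,0,-10],"twist":[0,0,0]},{"slide":[0,0,-15],"twist":[0,0,0]},{"slide":[0,0,-17],"twist":[0,0,0]}]' 1
python3 - <<'E'
from h import *
im,d,X,W,_=grab('wrist','w6'); x,y,z=[X[...,i] for i in range(3)]; np.save('w6.npy',X)
hsv=cv2.cvtColor(im,cv2.COLOR_BGR2HSV)
red=((hsv[...,0]<8)|(hsv[...,0]>172))&(hsv[...,1]>150)
m=red&(x>.55)&(x<.67)&(y>.02)&(y<.12)
print(np.percentile(X[m],[1,50,99],axis=0).round(3))
k=m&(z>.128);print(cv2.minAreaRect(np.float32(X[k][:,:2])),np.median(z[k]))
plan((.534,.409,.25,74.5),(.534,.409,.20,74.5))
E
```

```text
clock: 15.65
tool_pos: [0.6096, 0.0712, 0.0802]
ee_rot: [[-1.0, -0.026, -0.001], [-0.026, 1.0, -0.001], [0.001, -0.001, -1.0]]
ft_force: [-0.1, 0.2, -0.9]
grip_width: 0.0625
gripper_force: 66.6
clock: 16.9
tool_pos: [0.6114, 0.0714, 0.2547]
ee_rot: [[-1.0, -0.026, 0.005], [-0.026, 1.0, 0.001], [-0.005, 0.0, -1.0]]
ft_force: [0.1, -1.2, 0.2]
grip_width: 0.0851
gripper_force: 0.0
[[0.589 0.041 0.06 ]
 [0.626 0.073 0.114]
 [0.643 0.103 0.139]]
((0.6346374154090881, 0.067311592400074), (0.07524415850639343, 0.022252783179283142), 88.09623718261719) 0.13746083723419994
(0.534, 0.409, 0.25) slide [ 6.95 33.94  0.62] twist [0.002 0.007 0.297]
(0.534, 0.409, 0.2) slide [ 6.99 33.93  5.62] twist [0.002 0.007 0.297]
```

View pics/w6.png

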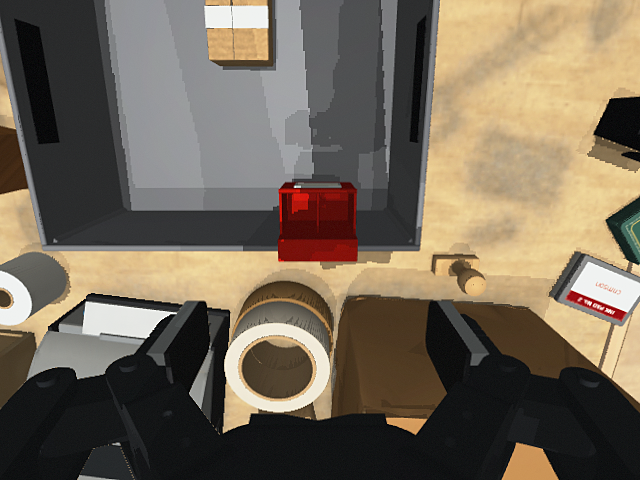

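Red caddy hangs over the rim (lip at (318,250)). Now the black one.

```bash
python3 -m inch '[{"slide":[1,5,0],"twist":[0,0,0.03]},{"slide":[2.5,11,0],"twist":[0,0,0.08]},{"slide":[4,17,0],"twist":[0,0,0.14]},{"slide":[5,23,0],"twist":[0,0,0.2]},{"slide":[6,29,0],"twist":[0,0,0.25]},{"slide":[7.4,33,2],"twist":[0,0.005,0.297]},{"slide":[7.5,34,5],"twist":[0,0.005,0.297]},{"slide":[7.5,34,7],"twist":[0,0.005,0.297]},{"slide":[7.5,34,7.5],"twist":[0,0.005,0.297]},{"slide":[7.5,34,7.5],"twist":[0,0.005,0.297]}]'
python3 - <<'E'
from h import *
im,d,X,W,_=grab('wrist','w7'); np.save('w7.npy',X)
x,y,z=[X[...,i] for i in range(3)];v=cv2.cvtColor(im,cv2.COLOR_BGR2HSV)[...,2]
m=(x>.48)&(x<.6)&(y>.35)&(y<.47)&(v<80)
for a,b in((.05,.066),(.069,.09)):
    k=(m&(z>a)&(z<b)).astype(np.uint8); n,l,st,c=cv2.connectedComponentsWithStats(k)
    i=1+np.argmax(st[1:,4]); print(st[i],cv2.minAreaRect(np.float32(X[l==i][:,:2])),np.median(z[l==i]))
E
```

```text
clock: 18.2
tool_pos: [0.5261, 0.4089, 0.1753]
ee_rot: [[-0.963, 0.268, -0.006], [0.268, 0.963, -0.0], [0.006, -0.002, -1.0]]
ft_force: [0.7, -0.2, 1.0]
grip_width: 0.0859
gripper_force: 0.0
[ 278  199   84   53 1448] ((0.5274574756622314, 0.41120657324790955), (0.06403869390487671, 0.039171889424324036), 74.91361999511719) 0.0598832739992701
[ 278  252   85   27 2173] ((0.5540531873703003, 0.40396755933761597), (0.06385939568281174, 0.019058329984545708), 73.5849380493164) 0.07739021190445361
```

```bash
python3 -c "
from h import *
plan((.527,.411,.019,74.5))"
```

```text
(0.527, 0.411, 0.019) slide [-0.09  0.2  15.7 ] twist [-0.001 -0.005 -0.001]
```

```bash
python3 -m inch '[{"slide":[-0.1,0.2,4],"twist":[0,-0.005,0]},{"slide":[-0.1,0.2,7],"twist":[0,-0.005,0]},{"slide":[-0.1,0.2,10],"twist":[0,-0.005,0]},{"slide":[-0.1,0.2,12],"twist":[0,-0.005,0]},{"slide":[-0.1,0.2,14],"twist":[0,-0.005,0]},{"slide":[-0.1,0.2,15],"twist":[0,-0.005,0]},{"slide":[-0.1,0.2,15.5],"twist":[0,-0.005,0]},{"slide":[-0.1,0.2,15.7],"twist":[0,-0.005,0]},{"slide":[-0.1,0.2,15.7],"twist":[0,-0.005,0]},{"slide":[-0.1,0.2,15.7],"twist":[0,-0.005,0]}]' 1
python3 -m inch '[{"slide":[0,0,0],"twist":[0,0,0]},{"slide":[0,0,0],"twist":[0,0,0]},{"slide":[0,0,0],"twist":[0,0,0]},{"slide":[0,0,0],"twist":[0,0,0]},{"slide":[0,0,0],"twist":[0,0,0]},{"slide":[0,0,-2],"twist":[0,0,0]},{"slide":[0,0,-7],"twist":[0,0,0]},{"slide":[0,0,-13],"twist":[0,0,0]},{"slide":[0,0,-19],"twist":[0,0,0]},{"slide":[0,0,-24],"twist":[0,0,0]}]' -1
python3 - <<'E'
from h import *
im,d,X,W,_=grab('wrist','w8')
s=manip.read_state();P=(X-s['tool_pos'])@np.array(s['ee_rot'])
for u in(255,385):
  for v in range(235,285,8): print(u,v,P[v-1:v+2,u-2:u+3].reshape(-1,3).mean(0).round(4),end=' ')
  print()
im,d,X,W,_=grab('top');x,y,z=[X[...,i] for i in range(3)]
m=(z>.125)&(z<.142)&(x>.36)&(x<.66)&(y>-.2)&(y<.17)
k=m&(x>.6)&(y>-.12)&(y<.02);print(np.polyfit(y[k],x[k],1))
plan((.6115,-.079,.26,91.5),(.6115,-.079,.21,91.5))
E
```

```text
clock: 19.5
tool_pos: [0.5267, 0.4111, 0.0187]
ee_rot: [[-0.964, 0.267, -0.001], [0.267, 0.964, -0.001], [0.001, -0.001, -1.0]]
ft_force: [-0.2, -0.1, -0.2]
grip_width: 0.0855
gripper_force: 0.0
clock: 20.75
tool_pos: [0.5265, 0.4109, 0.2613]
ee_rot: [[-0.964, 0.268, -0.0], [0.268, 0.964, -0.0], [0.0, -0.0, -1.0]]
ft_force: [0.4, 0.3, -2.1]
grip_width: 0.0623
gripper_force: 67.2
255 235 [-0.0485 -0.0793  0.2682] 255 243 [ 0.0095 -0.0392  0.0505] 255 251 [ 0.02   -0.0306  0.0046] 255 259 [ 0.0198 -0.0288 -0.0059] 255 267 [ 0.0198 -0.0271 -0.0155] 255 275 [ 0.0197 -0.0257 -0.0238] 255 283 [ 0.0204 -0.0241 -0.0332] 
385 235 [-0.0415  0.0717  0.2459] 385 243 [-0.0509  0.0722  0.2457] 385 251 [nan nan nan] 385 259 [ 0.0198  0.0276 -0.0051] 385 267 [ 0.0197  0.0261 -0.0146] 385 275 [ 0.0197  0.0247 -0.0232] 385 283 [ 0.0206  0.023  -0.0331] 
[-0.02396092  0.63790408]
(0.6115, -0.079, 0.26) slide [-21.1  -45.2    0.33] twist [ 0.008  0.007 -0.297]
(0.6115, -0.079, 0.21) slide [-21.07 -45.25   5.33] twist [ 0.008  0.007 -0.297]
```

```bash
python3 -m inch '[{"slide":[-2,-4,0],"twist":[0,0,-0.03]},{"slide":[-4.5,-9.5,0],"twist":[0,0,-0.07]},{"slide":[-7,-15,0],"twist":[0,0,-0.1]},{"slide":[-9.5,-20.5,0],"twist":[0,0,-0.14]},{"slide":[-12,-26,0],"twist":[0,0,-0.18]},{"slide":[-14.5,-31.5,0],"twist":[0,0,-0.22]},{"slide":[-17,-37,0],"twist":[0,0,-0.26]},{"slide":[-19.5,-42,0],"twist":[0,0,-0.297]},{"slide":[-20.8,-45.3,0],"twist":[0,0,-0.297]},{"slide":[-20.8,-45.3,0],"twist":[0,0,-0.297]}]'
python3 -m inch '[{"slide":[0,0,2],"twist":[0,0,0]},{"slide":[0,0,5],"twist":[0,0,0]},{"slide":[0,0,8],"twist":[0,0,0]},{"slide":[0,0,11],"twist":[0,0,0]},{"slide":[0,0,13],"twist":[0,0,0]},{"slide":[0,0,14],"twist":[0,0,0]},{"slide":[0,0,14],"twist":[0,0,0]},{"slide":[0,0,14],"twist":[0,0,0]},{"slide":[0,0,14],"twist":[0,0,0]},{"slide":[0,0,14],"twist":[0,0,0]}]'
python3 - <<'E'
from h import *
im,d,X,W,_=grab('wrist','w9');x,y,z=[X[...,i] for i in range(3)]
m=(z>.128)&(z<.142)&(x>.6)&(x<.67)&(y>-.03)&(y<.03)&(cv2.cvtColor(im,cv2.COLOR_BGR2HSV)[...,1]<120)
print(m.sum(),np.percentile((x+.026*(y+.079))[m],[5,50,95]).round(4))
m=(z>.128)&(z<.142)&(x>.6)&(x<.67)&(y<-.125)&(y>-.145)
print(m.sum(),np.percentile((x+.026*(y+.079))[m],[5,50,95]).round(4))
s=manip.read_state();print(s['tool_pos'])
P=(X-s['tool_pos'])@np.array(s['ee_rot']);print(P[265,255:265].mean(0))
E
```

```text
clock: 22.1
tool_pos: [0.6046, -0.0857, 0.2579]
ee_rot: [[-1.0, -0.019, -0.004], [-0.019, 1.0, -0.003], [0.004, -0.003, -1.0]]
ft_force: [-0.2, 1.3, -2.9]
grip_width: 0.0624
gripper_force: 67.2
clock: 23.35
tool_pos: [0.6061, -0.0812, 0.1193]
ee_rot: [[-1.0, -0.026, -0.0], [-0.026, 1.0, -0.001], [0.0, -0.001, -1.0]]
ft_force: [-0.1, 0.6, -2.4]
grip_width: 0.0625
gripper_force: 67.2
635 [0.635  0.6357 0.6378]Traceback (most recent call last):
  File "<stdin>", line 6, in <module>
    return _quantile_unchecked(
        a, q, axis, out, overwrite_input, method, keepdims, weights)
    return _ureduce(a,
                    func=_quantile_ureduce_func,
    ...<5 lines>...
                    overwrite_input=overwrite_input,
                    method=method)
    r = func(a, **kwargs)
    result = _quantile(arr,
                       quantiles=q,
    ...<2 lines>...
                       out=out,
                       weights=wgt)
    slices_having_nans = np.isnan(arr[-1, ...])
                                  ~~~^^^^^^^^^
IndexError: index -1 is out of bounds for axis 0 with size 0
```

```bash
python3 -m inch '[{"slide":[-0.27,0,0],"twist":[0,0,0]},{"slide":[-0.27,0,0],"twist":[0,0,0]},{"slide":[-0.27,0,0.6],"twist":[0,0,0]},{"slide":[-0.27,0,1.2],"twist":[0,0,0]},{"slide":[-0.27,0,1.8],"twist":[0,0,0]},{"slide":[-0.27,0,2.4],"twist":[0,0,0]},{"slide":[-0.27,0,2.7],"twist":[0,0,0]},{"slide":[-0.27,0,2.7],"twist":[0,0,0]},{"slide":[-0.27,0,2.7],"twist":[0,0,0]},{"slide":[-0.27,0,2.7],"twist":[0,0,0]}]'
```

```text
clock: 24.65
tool_pos: [0.6086, -0.0811, 0.0919]
ee_rot: [[-1.0, -0.026, -0.001], [-0.026, 1.0, -0.001], [0.001, -0.001, -1.0]]
ft_force: [-0.2, -0.0, -2.5]
grip_width: 0.0625
gripper_force: 67.2
```

```bash
python3 -m inch '[{"slide":[0,0,0.3],"twist":[0,0,0]},{"slide":[0,0,0.6],"twist":[0,0,0]},{"slide":[0,0,0.9],"twist":[0,0,0]},{"slide":[0,0,1.1],"twist":[0,0,0]},{"slide":[0,0,1.2],"twist":[0,0,0]},{"slide":[0,0,1.2],"twist":[0,0,0]},{"slide":[0,0,1.2],"twist":[0,0,0]},{"slide":[0,0,1.2],"twist":[0,0,0]},{"slide":[0,0,1.2],"twist":[0,0,0]},{"slide":[0,0,1.2],"twist":[0,0,0]}]'
python3 -m inch '[{"slide":[0,0,0],"twist":[0,0,0]},{"slide":[0,0,0],"twist":[0,0,0]},{"slide":[0,0,0],"twist":[0,0,0]},{"slide":[0,0,0],"twist":[0,0,0]},{"slide":[0,0,-1],"twist":[0,0,0]},{"slide":[0,0,-3],"twist":[0,0,0]},{"slide":[0,0,-6],"twist":[0,0,0]},{"slide":[0,0,-10],"twist":[0,0,0]},{"slide":[0,0,-15],"twist":[0,0,0]},{"slide":[0,0,-20],"twist":[0,0,0]}]' 1
python3 - <<'E'
from h import *
im,d,X,W,_=grab('wrist','w10'); x,y,z=[X[...,i] for i in range(3)]; np.save('w10.npy',X)
v=cv2.cvtColor(im,cv2.COLOR_BGR2HSV)[...,2]
for c in(-.081,.071):
    m=(x>.62)&(x<.67)&(abs(y-c)<.028)&(z>.125)&(z<.16); print(c,m.sum(),np.percentile(X[m],[3,50,97],axis=0).round(4))
    m=(x>.56)&(x<.62)&(abs(y-c)<.04)&(z>.105)&(z<.128); print(' pocket rim',m.sum(),cv2.minAreaRect(np.float32(X[m][:,:2])),np.percentile(z[m],[5,50,95]).round(4))
im,d,X,W,_=grab('top'); x,y,z=[X[...,i] for i in range(3)]
m=(x>.48)&(x<.65)&(y>-.46)&(y<-.22)&(z>.05)&(z<.068);print('block',cv2.minAreaRect(np.float32(X[m][:,:2])))
k=(x>.5)&(x<.65)&(y>-.46)&(y<-.22)&(z>.138)&(z<.165)
n,l,st,c=cv2.connectedComponentsWithStats(k.astype(np.uint8))
for i in range(1,n):
    if st[i,4]>8: print('mk',st[i,4],X[l==i].mean(0).round(4),im[l==i].mean(0).round())
plan((.565,-.357,.29,168),)
E
```

```text
clock: 25.9
tool_pos: [0.6084, -0.0811, 0.0797]
ee_rot: [[-1.0, -0.026, -0.001], [-0.026, 1.0, -0.001], [0.001, -0.001, -1.0]]
ft_force: [0.2, 0.2, -1.8]
grip_width: 0.0622
gripper_force: 67.2
clock: 27.15
tool_pos: [0.6085, -0.0809, 0.282]
ee_rot: [[-1.0, -0.026, -0.001], [-0.026, 1.0, -0.001], [0.001, -0.001, -1.0]]
ft_force: [0.4, 0.0, 0.9]
grip_width: 0.0857
gripper_force: 0.0
-0.081 1517 [[ 0.6283 -0.1074  0.1266]
 [ 0.6362 -0.0809  0.1374]
 [ 0.6464 -0.0547  0.139 ]]
 pocket rim 665 ((0.6054086089134216, -0.080292709171772), (0.02929328940808773, 0.06411400437355042), 0.260550856590271) [0.1057 0.1176 0.1193]
0.071 1439 [[0.6256 0.0445 0.128 ]
 [0.6335 0.0709 0.1372]
 [0.6435 0.0972 0.1387]]
 pocket rim 1155 ((0.6037633419036865, 0.0716499537229538), (0.03232830390334129, 0.06553304940462112), 0.07464390993118286) [0.1059 0.1147 0.1197]
block ((0.567218542098999, -0.3388102948665619), (0.17532749474048615, 0.06490160524845123), 77.60772705078125)
mk 31 [ 0.5712 -0.3152  0.1449] [ 30.  39. 154.]
mk 32 [ 0.5621 -0.3578  0.1453] [ 30.  39. 154.]
mk 33 [ 0.5532 -0.4014  0.1457] [25. 31. 39.]
(0.565, -0.357, 0.29) slide [  5.41 -27.41  -0.27] twist [-0.01   0.008 -1.335]
```

View pics/w10.png

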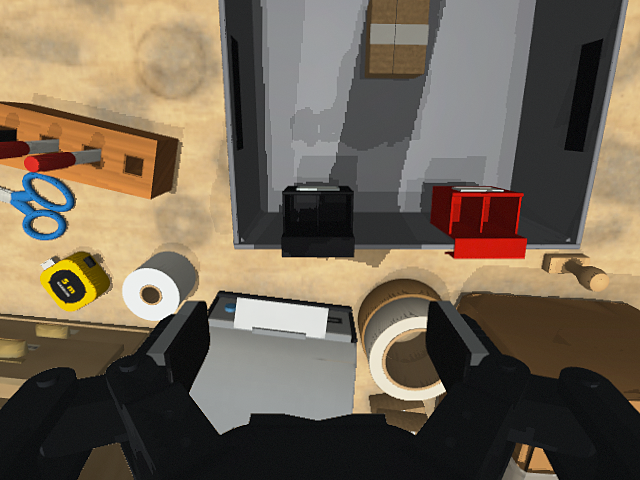

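Both caddies hang (lips at (318,246) and (490,247)), kraft box flat. Next: hover over the first red marker, closing direction across the block.

```bash
python3 -c "
from h import *
print(manip.read_state()['joints'])
plan((.571,-.314,.2,168))"
```

```text
[-0.12751098  0.31252524  0.25118431  1.59717555 -0.08045028  1.23019415
  1.73472229]
(0.571, -0.314, 0.2) slide [  4.81 -23.11   8.72] twist [-0.01   0.008 -1.335]
```

j7 grows with that turn and would leave its range, so I turn the other way (+1.806).

```bash
python3 -m inch '[{"slide":[0.5,-2,0],"twist":[0,0,0.17]},{"slide":[1,-5,0],"twist":[0,0,0.35]},{"slide":[1.5,-8,0],"twist":[0,0,0.53]},{"slide":[2,-11,0],"twist":[0,0,0.71]},{"slide":[2.5,-14,0],"twist":[0,0,0.89]},{"slide":[3,-17,0],"twist":[0,0,1.07]},{"slide":[3.5,-20,0],"twist":[0,0,1.25]},{"slide":[4,-22,0],"twist":[0,0,1.43]},{"slide":[4.8,-23.1,2],"twist":[0,0,1.61]},{"slide":[4.8,-23.1,4],"twist":[0,0,1.79]}]' 0.2
python3 -m inch '[{"slide":[0,0,1],"twist":[0,0,0.02]},{"slide":[0,0,3],"twist":[0,0,0.02]},{"slide":[0,0,4.5],"twist":[0,0,0.02]},{"slide":[0,0,4.5],"twist":[0,0,0.02]},{"slide":[0,0,4.5],"twist":[0,0,0.02]},{"slide":[0,0,4.5],"twist":[0,0,0.02]},{"slide":[0,0,4.5],"twist":[0,0,0.02]},{"slide":[0,0,4.5],"twist":[0,0,0.02]},{"slide":[0,0,4.5],"twist":[0,0,0.02]},{"slide":[0,0,4.5],"twist":[0,0,0.02]}]'
cat > mk.py <<'E'
from h import *
im,d,X,W,_=grab('wrist',sys.argv[1]); x,y,z=[X[...,i] for i in range(3)]
hsv=cv2.cvtColor(im,cv2.COLOR_BGR2HSV)
B=(x>.5)&(x<.63)&(y>-.45)&(y<-.25)
for a,b in((.138,.16),(.115,.125)):
    k=B&(z>a)&(z<b)
    n,l,st,c=cv2.connectedComponentsWithStats(k.astype(np.uint8))
    for i in range(1,n):
        if st[i,4]>30: q=X[l==i];print('mk',a,st[i,4],((q.max(0)+q.min(0))/2).round(4),q.mean(0).round(4),(q.max(0)-q.min(0)).round(4),im[l==i].mean(0).round())
m=B&(z>.05)&(z<.066);print('block',cv2.minAreaRect(np.float32(X[m][:,:2])))
print(manip.read_state()['joints'])
E
python3 mk.py w11
```

```text
clock: 28.5
tool_pos: [0.5655, -0.3147, 0.2399]
ee_rot: [[0.2, 0.98, -0.001], [0.98, -0.2, -0.002], [-0.002, -0.001, -1.0]]
ft_force: [-0.0, 1.4, -0.2]
grip_width: 0.0513
gripper_force: 0.0
clock: 29.75
tool_pos: [0.5666, -0.3131, 0.1951]
ee_rot: [[0.211, 0.977, -0.001], [0.977, -0.211, -0.001], [-0.002, -0.001, -1.0]]
ft_force: [-0.7, -0.2, -0.5]
grip_width: 0.0511
gripper_force: 0.0
mk 0.138 419 [ 0.5701 -0.3153  0.1424] [ 0.5703 -0.3144  0.1443] [0.0135 0.0135 0.0088] [13. 17. 77.]
mk 0.138 384 [ 0.561  -0.3575  0.1423] [ 0.5612 -0.3564  0.1439] [0.0133 0.0139 0.0085] [ 22.  29. 139.]
mk 0.138 354 [ 0.5518 -0.4005  0.1424] [ 0.5521 -0.3993  0.1439] [0.0134 0.0139 0.0087] [23. 24. 24.]
mk 0.115 83 [ 0.5712 -0.3123  0.1199] [ 0.5716 -0.3105  0.1202] [0.0131 0.0073 0.0098] [10. 12. 58.]
mk 0.115 120 [ 0.562  -0.3552  0.12  ] [ 0.5623 -0.3536  0.12  ] [0.0137 0.0076 0.0099] [10. 12. 61.]
mk 0.115 151 [ 0.5526 -0.3977  0.12  ] [ 0.5532 -0.3964  0.1203] [0.0139 0.0088 0.0099] [10. 11. 11.]
block ((0.5655619502067566, -0.33702677488327026), (0.17486010491847992, 0.062335725873708725), 77.8828353881836)
[-0.01650189  0.49308194  0.65403935  1.64903644 -0.3248528   1.11168524
  0.51276496]
```

View pics/w11.png

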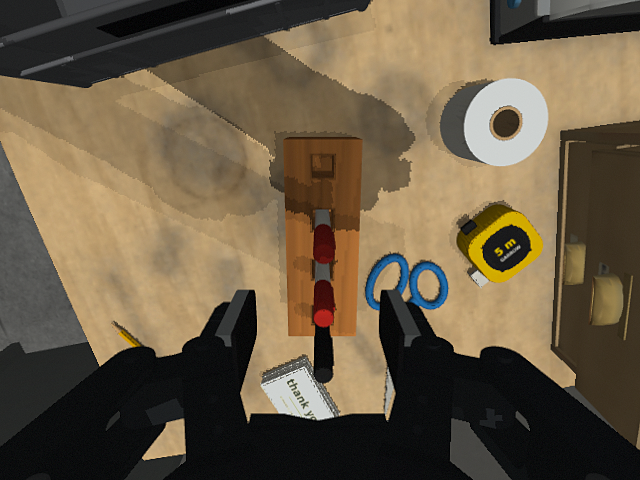

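Markers at (323,300), (323,245) and black (323,360) in a row, block square to the fingers. Grip the first red one.

```bash
python3 -m inch '[{"slide":[-0.15,0.43,2],"twist":[0,0,0]},{"slide":[-0.15,0.43,4],"twist":[0,0,0]},{"slide":[-0.15,0.43,6],"twist":[0,0,0]},{"slide":[-0.15,0.43,8],"twist":[0,0,0]},{"slide":[-0.15,0.43,9],"twist":[0,0,0]},{"slide":[-0.15,0.43,9.6],"twist":[0,0,0]},{"slide":[-0.15,0.43,9.6],"twist":[0,0,0]},{"slide":[-0.15,0.43,9.6],"twist":[0,0,0]},{"slide":[-0.15,0.43,9.6],"twist":[0,0,0]},{"slide":[-0.15,0.43,9.6],"twist":[0,0,0]}]'
python3 -m inch '[{"slide":[0,0,0],"twist":[0,0,0]},{"slide":[0,0,0],"twist":[0,0,0]},{"slide":[0,0,0],"twist":[0,0,0]},{"slide":[0,0,0],"twist":[0,0,0]},{"slide":[0,0,0],"twist":[0,0,0]},{"slide":[0,0,-2],"twist":[0,0,0]},{"slide":[0,0,-5],"twist":[0,0,0]},{"slide":[0,0,-9],"twist":[0,0,0]},{"slide":[0,0,-14],"twist":[0,0,0]},{"slide":[0,0,-18],"twist":[0,0,0]}]' -1
python3 - <<'E'
from h import *
im,d,X,W,_=grab('wrist','w12')
s=manip.read_state();P=(X-s['tool_pos'])@np.array(s['ee_rot'])
hsv=cv2.cvtColor(im,cv2.COLOR_BGR2HSV)
m=(abs(P[...,0])<.05)&(abs(P[...,1])<.013)&(P[...,2]>-.06)&(P[...,2]<.12)
for a in np.arange(-.06,.12,.02):
    k=m&(P[...,2]>a)&(P[...,2]<a+.02)
    if k.sum()>10: print(round(a,2),k.sum(),np.percentile(P[k][:,:2],[3,50,97],axis=0).round(4).tolist())
im,d,X,W,_=grab('top');x,y,z=[X[...,i] for i in range(3)]
m=(z>.125)&(z<.132)&(x>.36)&(x<.625)&(y>-.2)&(y<.17)
k=(z>.125)&(z<.142)&(x>.36)&(x<.4)&(abs(y)<.12);print('tote -x wall',np.polyfit(y[k],x[k],1))
k=(z>.125)&(z<.142)&(y>.12)&(y<.17)&(abs(x-.51)<.1);print('tote +y wall',np.polyfit(x[k]-.51,y[k],1))
plan((.604,.0865,.265,1.5),(.604,.0565,.265,1.5),(.6055,-.096,.265,1.5))
E
```

```text
clock: 31.05
tool_pos: [0.5706, -0.3157, 0.0995]
ee_rot: [[0.211, 0.977, -0.001], [0.977, -0.211, -0.002], [-0.002, -0.0, -1.0]]
ft_force: [0.1, -0.1, 0.8]
grip_width: 0.0511
gripper_force: 0.0
clock: 32.3
tool_pos: [0.5707, -0.3159, 0.2825]
ee_rot: [[0.212, 0.977, 0.001], [0.977, -0.212, -0.002], [-0.002, 0.001, -1.0]]
ft_force: [0.4, -0.5, -1.2]
grip_width: 0.0125
gripper_force: 58.8
-0.06 2395 [[-0.0069, -0.0122], [0.0093, 0.0001], [0.0144, 0.0108]]
-0.04 2050 [[-0.0033, -0.0119], [0.0081, -0.001], [0.0137, 0.0119]]
-0.02 554 [[0.0038, -0.0082], [0.0074, -0.0023], [0.0084, 0.004]]
0.0 354 [[0.0031, -0.0082], [0.0071, -0.0021], [0.0082, 0.0043]]
0.02 274 [[0.0032, -0.0082], [0.0069, -0.0027], [0.0079, 0.0031]]
0.04 210 [[0.0033, -0.0085], [0.0069, -0.0029], [0.0079, 0.0029]]
0.06 158 [[0.0036, -0.0087], [0.007, -0.0032], [0.0078, 0.0026]]
0.08 92 [[0.0036, -0.0088], [0.0071, -0.003], [0.0079, 0.0024]]
tote -x wall [-0.02469766  0.3828869 ]
tote +y wall [0.02543575 0.14761356]
(0.604, 0.0865, 0.265) slide [40.17 -5.49  1.86] twist [ 0.009  0.005 -0.24 ]
(0.604, 0.0565, 0.265) slide [37.24 -4.86  1.88] twist [ 0.009  0.005 -0.24 ]
(0.6055, -0.096, 0.265) slide [22.37 -1.48  1.97] twist [ 0.009  0.005 -0.24 ]
```

```bash
python3 -m inch '[{"slide":[4,-0.5,0],"twist":[0,0,-0.03]},{"slide":[9,-1,0],"twist":[0,0,-0.07]},{"slide":[15,-2,0],"twist":[0,0,-0.11]},{"slide":[21,-3,0],"twist":[0,0,-0.15]},{"slide":[27,-4,0],"twist":[0,0,-0.19]},{"slide":[33,-5,0],"twist":[0,0,-0.23]},{"slide":[38,-5.2,0],"twist":[0,0,-0.24]},{"slide":[40.2,-5.2,1],"twist":[0,0,-0.24]},{"slide":[40.2,-5.2,1.8],"twist":[0,0,-0.24]},{"slide":[40.2,-5.2,1.8],"twist":[0,0,-0.24]}]'
cat > sl.py <<'E'
from h import *
# marker in hand vs caddy slots, wrist frame
im,d,X,W,_=grab('wrist',sys.argv[1]); x,y,z=[X[...,i] for i in range(3)]; c=float(sys.argv[2])
m=(x>.57)&(x<.63)&(abs(y-c)<.045)&(z>.113)&(z<.124);print('rim',m.sum(),np.percentile(X[m],[2,50,98],axis=0).round(4).tolist())
m=(x>.61)&(x<.67)&(abs(y-c)<.045)&(z>.128)&(z<.145);print('lip',m.sum(),np.percentile(X[m],[2,50,98],axis=0).round(4).tolist())
s=manip.read_state();P=(X-s['tool_pos'])@np.array(s['ee_rot'])
k=(abs(P[...,0])<.02)&(abs(P[...,1])<.018)&(P[...,2]>.05)&(P[...,2]<.085);print('marker low',k.sum(),np.percentile(X[k],[3,50,97],axis=0).round(4).tolist());print(s['tool_pos'])
E
python3 sl.py w13 .0714
```

```text
clock: 33.65
tool_pos: [0.604, 0.0853, 0.2595]
ee_rot: [[-0.023, 1.0, -0.004], [1.0, 0.023, -0.003], [-0.003, -0.004, -1.0]]
ft_force: [0.4, 0.1, -0.3]
grip_width: 0.0121
gripper_force: 58.8
rim 676 [[0.5883, 0.0407, 0.1134], [0.5923, 0.0783, 0.1188], [0.6271, 0.1041, 0.1209]]
lip 2007 [[0.6257, 0.0328, 0.1331], [0.6346, 0.0749, 0.1376], [0.6441, 0.1119, 0.1391]]
marker low 276 [[0.5984, 0.0869, 0.1761], [0.6038, 0.0906, 0.1942], [0.6097, 0.0915, 0.209]]
[0.60443561 0.08520192 0.26016562]
```

View pics/w13.png

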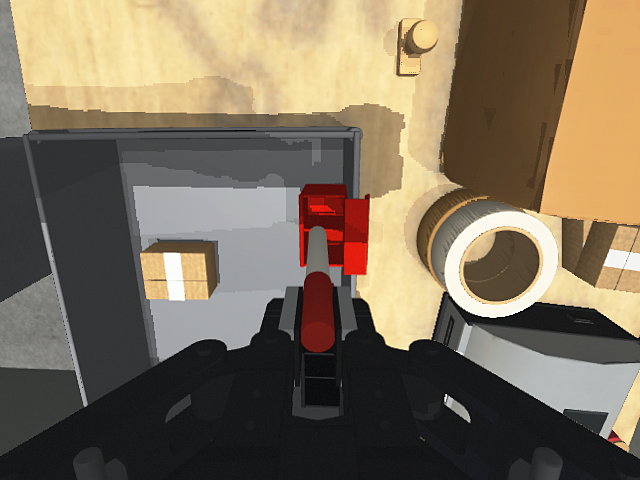

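The marker is over the +y slot of the red caddy, 3 mm short in x. Correct, lower, release, lift.

```bash
python3 -m inch '[{"slide":[0.2,0.25,1],"twist":[0,0,0]},{"slide":[0.2,0.25,3],"twist":[0,0,0]},{"slide":[0.2,0.25,5],"twist":[0,0,0]},{"slide":[0.2,0.25,7],"twist":[0,0,0]},{"slide":[0.2,0.25,8.5],"twist":[0,0,0]},{"slide":[0.2,0.25,9.5],"twist":[0,0,0]},{"slide":[0.2,0.25,10],"twist":[0,0,0]},{"slide":[0.2,0.25,10.2],"twist":[0,0,0]},{"slide":[0.2,0.25,10.2],"twist":[0,0,0]},{"slide":[0.2,0.25,10.2],"twist":[0,0,0]}]'
```

```text
clock: 34.95
tool_pos: [0.6074, 0.0905, 0.159]
ee_rot: [[-0.027, 1.0, -0.001], [1.0, 0.027, -0.001], [-0.001, -0.001, -1.0]]
ft_force: [-0.2, -0.5, 0.6]
grip_width: 0.0119
gripper_force: 58.8
```

```bash
python3 -m inch '[{"slide":[0,0,0],"twist":[0,0,0]},{"slide":[0,0,0],"twist":[0,0,0]},{"slide":[0,0,0],"twist":[0,0,0]},{"slide":[0,0,0],"twist":[0,0,0]},{"slide":[0,0,-1],"twist":[0,0,0]},{"slide":[0,0,-3],"twist":[0,0,0]},{"slide":[0,0,-6],"twist":[0,0,0]},{"slide":[0,0,-9],"twist":[0,0,0]},{"slide":[0,0,-12],"twist":[0,0,0]},{"slide":[0,0,-12],"twist":[0,0,0]}]' 0
python3 -m inch '[{"slide":[-4,-0.5,0],"twist":[0,0,0.03]},{"slide":[-9.5,-1,0],"twist":[0,0,0.07]},{"slide":[-15,-2,0],"twist":[0,0,0.11]},{"slide":[-21,-3,0],"twist":[0,0,0.15]},{"slide":[-27,-4,0],"twist":[0,0,0.19]},{"slide":[-33,-5,0],"twist":[0,0,0.23]},{"slide":[-39,-5.8,0],"twist":[0,0,0.24]},{"slide":[-44.7,-5.8,1],"twist":[0,0,0.24]},{"slide":[-44.7,-5.8,5],"twist":[0,0,0.24]},{"slide":[-44.7,-5.8,7.5],"twist":[0,0,0.24]}]'
cat >> mk.py <<'E'
im,d,X,W,_=grab('top','top_'+sys.argv[1]); x,y,z=[X[...,i] for i in range(3)]
m=(x>.56)&(x<.66)&(y>-.14)&(y<.13)&(z>.15)&(z<.23)
n,l,st,c=cv2.connectedComponentsWithStats(m.astype(np.uint8))
for i in range(1,n):
    if st[i,4]>8: print('in caddy',st[i,4],X[l==i].min(0).round(3),X[l==i].max(0).round(3))
s=manip.read_state();print(s['tool_pos'])
for t in eval(sys.argv[2]): plan(t)
E
python3 mk.py w14 '[(.5615,-.3578,.1,168)]'
```

```text
clock: 36.2
tool_pos: [0.6089, 0.0904, 0.2818]
ee_rot: [[-0.027, 1.0, 0.004], [1.0, 0.027, 0.0], [0.0, 0.004, -1.0]]
ft_force: [-1.0, -0.1, -0.6]
grip_width: 0.0428
gripper_force: 0.0
clock: 37.45
tool_pos: [0.5597, -0.3583, 0.2012]
ee_rot: [[0.214, 0.977, -0.005], [0.977, -0.214, 0.0], [-0.001, -0.005, -1.0]]
ft_force: [0.5, 0.3, -0.0]
grip_width: 0.0425
gripper_force: 0.0
mk 0.138 392 [ 0.5608 -0.3584  0.1423] [ 0.561  -0.3575  0.1445] [0.0133 0.0137 0.0085] [12. 16. 75.]
mk 0.138 351 [ 0.5518 -0.401   0.1422] [ 0.552  -0.3997  0.1441] [0.0135 0.0136 0.0084] [22. 22. 23.]
mk 0.115 79 [ 0.5616 -0.3553  0.1201] [ 0.5622 -0.3536  0.1201] [0.0134 0.0074 0.0098] [10. 12. 58.]
mk 0.115 111 [ 0.5527 -0.3983  0.12  ] [ 0.5534 -0.3968  0.12  ] [0.0134 0.0077 0.0098] [10. 10. 11.]
block ((0.565377414226532, -0.3371337652206421), (0.1762935072183609, 0.062381066381931305), 77.7476577758789)
[ 0.05152268  0.52558533  0.66864635  1.60036611 -0.34452416  1.1471679
  0.58640362]
in caddy 38 [0.581 0.081 0.16 ] [0.599 0.094 0.204]
[ 0.55921166 -0.35633837  0.20002195]
(0.5615, -0.3578, 0.1) slide [-0.1   0.34 10.  ] twist [-0.009 -0.001 -0.004]
```

```bash
python3 -m inch '[{"slide":[-0.1,0.3,2],"twist":[0,0,0]},{"slide":[-0.1,0.3,4],"twist":[0,0,0]},{"slide":[-0.1,0.3,6],"twist":[0,0,0]},{"slide":[-0.1,0.3,8],"twist":[0,0,0]},{"slide":[-0.1,0.3,9.3],"twist":[0,0,0]},{"slide":[-0.1,0.3,10],"twist":[0,0,0]},{"slide":[-0.1,0.3,10],"twist":[0,0,0]},{"slide":[-0.1,0.3,10],"twist":[0,0,0]},{"slide":[-0.1,0.3,10],"twist":[0,0,0]},{"slide":[-0.1,0.3,10],"twist":[0,0,0]}]'
python3 -m inch '[{"slide":[0,0,0],"twist":[0,0,0]},{"slide":[0,0,0],"twist":[0,0,0]},{"slide":[0,0,0],"twist":[0,0,0]},{"slide":[0,0,0],"twist":[0,0,0]},{"slide":[0,0,0],"twist":[0,0,0]},{"slide":[0,0,-2],"twist":[0,0,0]},{"slide":[0,0,-5],"twist":[0,0,0]},{"slide":[0,0,-9],"twist":[0,0,0]},{"slide":[0,0,-14],"twist":[0,0,0]},{"slide":[0,0,-18],"twist":[0,0,0]}]' -1
python3 -c "
from h import *
plan((.607,.0574,.265,1.5))"
```

```text
clock: 38.8
tool_pos: [0.564, -0.3598, 0.1046]
ee_rot: [[0.211, 0.977, -0.001], [0.977, -0.211, -0.002], [-0.002, -0.0, -1.0]]
ft_force: [-0.1, -0.5, -0.2]
grip_width: 0.0424
gripper_force: 0.0
clock: 40.05
tool_pos: [0.5643, -0.3599, 0.2876]
ee_rot: [[0.212, 0.977, 0.001], [0.977, -0.212, -0.003], [-0.003, 0.002, -1.0]]
ft_force: [-0.3, -0.7, 0.2]
grip_width: 0.0119
gripper_force: 59.2
(0.607, 0.0574, 0.265) slide [41.7  -4.66  2.15] twist [ 0.001  0.003 -0.239]
```

```bash
python3 -m inch '[{"slide":[4,-0.5,0],"twist":[0,0,-0.03]},{"slide":[9,-1,0],"twist":[0,0,-0.07]},{"slide":[15,-1.7,0],"twist":[0,0,-0.11]},{"slide":[21,-2.6,0],"twist":[0,0,-0.15]},{"slide":[27,-3.5,0],"twist":[0,0,-0.19]},{"slide":[33,-4.3,0],"twist":[0,0,-0.23]},{"slide":[38,-4.7,0],"twist":[0,0,-0.24]},{"slide":[41,-4.7,0.5],"twist":[0,0,-0.24]},{"slide":[41.7,-4.7,1.8],"twist":[0,0,-0.24]},{"slide":[41.7,-4.7,1.8],"twist":[0,0,-0.24]}]'
python3 -m inch '[{"slide":[0,0,0.2],"twist":[0,0,0]},{"slide":[0,0,0.2],"twist":[0,0,0]},{"slide":[0,0,0.2],"twist":[0,0,0]},{"slide":[0,0,0.2],"twist":[0,0,0]},{"slide":[0,0,0.2],"twist":[0,0,0]},{"slide":[0,0,0.2],"twist":[0,0,0]},{"slide":[0,0,0.2],"twist":[0,0,0]},{"slide":[0,0,0.2],"twist":[0,0,0]},{"slide":[0,0,0.2],"twist":[0,0,0]},{"slide":[0,0,0.2],"twist":[0,0,0]}]'
python3 sl.py w15 .0714
```

```text
clock: 41.3
tool_pos: [0.6054, 0.0569, 0.2645]
ee_rot: [[-0.026, 1.0, -0.004], [1.0, 0.026, -0.003], [-0.003, -0.004, -1.0]]
ft_force: [-0.2, -0.8, 0.6]
grip_width: 0.0123
gripper_force: 59.3
clock: 42.55
tool_pos: [0.6062, 0.0581, 0.2635]
ee_rot: [[-0.027, 1.0, -0.002], [1.0, 0.027, -0.001], [-0.001, -0.002, -1.0]]
ft_force: [0.6, -0.8, 0.4]
grip_width: 0.0123
gripper_force: 59.3
rim 696 [[0.5884, 0.0404, 0.1132], [0.5989, 0.0722, 0.1185], [0.6267, 0.1041, 0.122]]
lip 2113 [[0.6257, 0.0319, 0.1335], [0.6347, 0.0746, 0.1375], [0.644, 0.1117, 0.1392]]
marker low 275 [[0.5995, 0.06, 0.1797], [0.6048, 0.0638, 0.1974], [0.6107, 0.0647, 0.2126]]
[0.60623004 0.05803087 0.26347999]
```

View pics/w15.png

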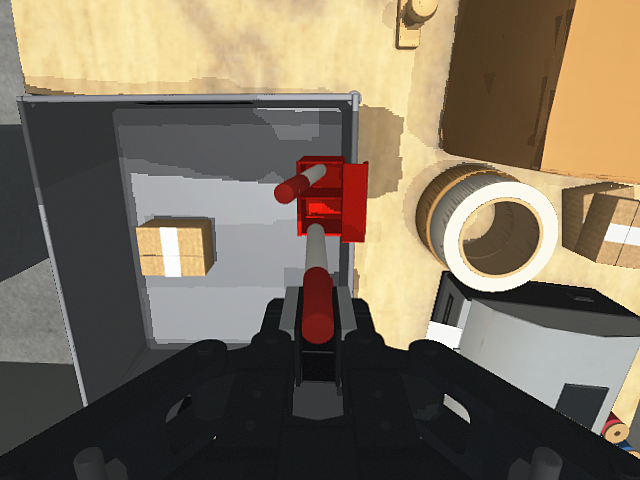

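First red marker stands in its slot, leaning slightly; the second is over the other slot. Lower, release, go to the black marker.

```bash
python3 -m inch '[{"slide":[0,0.15,1],"twist":[0,0,0]},{"slide":[0,0.15,3],"twist":[0,0,0]},{"slide":[0,0.15,5],"twist":[0,0,0]},{"slide":[0,0.15,7],"twist":[0,0,0]},{"slide":[0,0.15,8.5],"twist":[0,0,0]},{"slide":[0,0.15,9.5],"twist":[0,0,0]},{"slide":[0,0.15,10],"twist":[0,0,0]},{"slide":[0,0.15,10],"twist":[0,0,0]},{"slide":[0,0.15,10],"twist":[0,0,0]},{"slide":[0,0.15,10],"twist":[0,0,0]}]'
python3 -m inch '[{"slide":[0,0,0],"twist":[0,0,0]},{"slide":[0,0,0],"twist":[0,0,0]},{"slide":[0,0,0],"twist":[0,0,0]},{"slide":[0,0,0],"twist":[0,0,0]},{"slide":[0,0,-1],"twist":[0,0,0]},{"slide":[0,0,-3],"twist":[0,0,0]},{"slide":[0,0,-6],"twist":[0,0,0]},{"slide":[0,0,-9],"twist":[0,0,0]},{"slide":[0,0,-12],"twist":[0,0,0]},{"slide":[0,0,-12],"twist":[0,0,0]}]' 0
python3 -m inch '[{"slide":[-4,-0.5,0],"twist":[0,0,0.03]},{"slide":[-9.5,-1,0],"twist":[0,0,0.07]},{"slide":[-15,-2,0],"twist":[0,0,0.11]},{"slide":[-21,-3,0],"twist":[0,0,0.15]},{"slide":[-27,-4,0],"twist":[0,0,0.19]},{"slide":[-33,-5,0],"twist":[0,0,0.23]},{"slide":[-39,-6,0],"twist":[0,0,0.24]},{"slide":[-44,-6.6,1],"twist":[0,0,0.24]},{"slide":[-45.8,-6.6,5],"twist":[0,0,0.24]},{"slide":[-45.8,-6.6,7.5],"twist":[0,0,0.24]}]'
python3 mk.py w16 '[(.5525,-.4008,.1,168)]'
```

```text
clock: 43.85
tool_pos: [0.608, 0.058, 0.1641]
ee_rot: [[-0.027, 1.0, -0.0], [1.0, 0.027, -0.001], [-0.001, -0.0, -1.0]]
ft_force: [0.4, 0.2, 0.5]
grip_width: 0.0122
gripper_force: 59.3
clock: 45.1
tool_pos: [0.6094, 0.0578, 0.2868]
ee_rot: [[-0.027, 1.0, 0.005], [1.0, 0.027, -0.0], [-0.0, 0.005, -1.0]]
ft_force: [-0.4, -0.6, -0.3]
grip_width: 0.0425
gripper_force: 0.0
clock: 46.35
tool_pos: [0.5519, -0.4033, 0.2064]
ee_rot: [[0.215, 0.977, -0.005], [0.977, -0.215, -0.001], [-0.002, -0.005, -1.0]]
ft_force: [0.5, 0.4, 0.9]
grip_width: 0.0422
gripper_force: 0.0
mk 0.138 378 [ 0.5516 -0.4012  0.1423] [ 0.5518 -0.4004  0.1444] [0.0132 0.0135 0.0086] [13. 15. 16.]
mk 0.115 72 [ 0.5525 -0.3984  0.1199] [ 0.5532 -0.3966  0.1198] [0.0129 0.0073 0.0096] [8. 8. 8.]
block ((0.5655071139335632, -0.3370649218559265), (0.1753104329109192, 0.06253324449062347), 77.88555908203125)
[ 0.12028765  0.55725395  0.6809634   1.54614406 -0.36441513  1.17880317
  0.65518471]
in caddy 35 [0.582 0.049 0.153] [0.598 0.061 0.201]
in caddy 38 [0.581 0.081 0.156] [0.593 0.094 0.201]
[ 0.55202884 -0.40019887  0.20486682]
(0.5525, -0.4008, 0.1) slide [-0.06  0.15 10.49] twist [-0.009 -0.001 -0.005]
```

```bash
python3 -m inch '[{"slide":[-0.05,0,2],"twist":[0,0,0]},{"slide":[-0.05,0,4],"twist":[0,0,0]},{"slide":[-0.05,0,6],"twist":[0,0,0]},{"slide":[-0.05,0,8],"twist":[0,0,0]},{"slide":[-0.05,0,9.6],"twist":[0,0,0]},{"slide":[-0.05,0,10.5],"twist":[0,0,0]},{"slide":[-0.05,0,10.5],"twist":[0,0,0]},{"slide":[-0.05,0,10.5],"twist":[0,0,0]},{"slide":[-0.05,0,10.5],"twist":[0,0,0]},{"slide":[-0.05,0,10.5],"twist":[0,0,0]}]'
python3 -m inch '[{"slide":[0,0,0],"twist":[0,0,0]},{"slide":[0,0,0],"twist":[0,0,0]},{"slide":[0,0,0],"twist":[0,0,0]},{"slide":[0,0,0],"twist":[0,0,0]},{"slide":[0,0,0],"twist":[0,0,0]},{"slide":[0,0,-2],"twist":[0,0,0]},{"slide":[0,0,-5],"twist":[0,0,0]},{"slide":[0,0,-9],"twist":[0,0,0]},{"slide":[0,0,-14],"twist":[0,0,0]},{"slide":[0,0,-18],"twist":[0,0,0]}]' -1
python3 -c "
from h import *
plan((.609,-.096,.268,1.5))"
```

```text
clock: 47.7
tool_pos: [0.554, -0.4024, 0.1047]
ee_rot: [[0.211, 0.977, -0.001], [0.977, -0.211, -0.002], [-0.002, -0.0, -1.0]]
ft_force: [0.5, -0.3, 0.4]
grip_width: 0.0428
gripper_force: 0.0
clock: 48.95
tool_pos: [0.5541, -0.4024, 0.2877]
ee_rot: [[0.212, 0.977, 0.001], [0.977, -0.212, -0.003], [-0.003, 0.001, -1.0]]
ft_force: [0.2, 0.5, -0.3]
grip_width: 0.0119
gripper_force: 60.0
(0.609, -0.096, 0.268) slide [31.11 -1.13  1.89] twist [ 0.001  0.003 -0.239]
```

```bash
python3 -m inch '[{"slide":[3,-0.1,0],"twist":[0,0,-0.03]},{"slide":[8,-0.3,0],"twist":[0,0,-0.07]},{"slide":[14,-0.5,0],"twist":[0,0,-0.11]},{"slide":[20,-0.7,0],"twist":[0,0,-0.15]},{"slide":[25,-0.9,0],"twist":[0,0,-0.19]},{"slide":[29,-1.1,0],"twist":[0,0,-0.23]},{"slide":[31.1,-1.1,0.5],"twist":[0,0,-0.24]},{"slide":[31.1,-1.1,1.9],"twist":[0,0,-0.24]},{"slide":[31.1,-1.1,1.9],"twist":[0,0,-0.24]},{"slide":[31.1,-1.1,1.9],"twist":[0,0,-0.24]}]'
python3 sl.py w17 -.081
```

```text
clock: 50.2
tool_pos: [0.6085, -0.0983, 0.2647]
ee_rot: [[-0.023, 1.0, -0.002], [1.0, 0.023, -0.002], [-0.002, -0.002, -1.0]]
ft_force: [0.8, 0.3, 0.0]
grip_width: 0.0116
gripper_force: 60.0
rim 652 [[0.5907, -0.1119, 0.1133], [0.5951, -0.0796, 0.1181], [0.6285, -0.0483, 0.12]]
lip 2127 [[0.6284, -0.1205, 0.1338], [0.6376, -0.078, 0.1375], [0.6467, -0.0408, 0.1392]]
marker low 274 [[0.6021, -0.0966, 0.1809], [0.6077, -0.093, 0.1985], [0.6134, -0.0919, 0.2139]]
[ 0.60874024 -0.09785694  0.26491281]
```

```bash
python3 -m inch '[{"slide":[0.25,0.2,1],"twist":[0,0,0]},{"slide":[0.25,0.2,3],"twist":[0,0,0]},{"slide":[0.25,0.2,5],"twist":[0,0,0]},{"slide":[0.25,0.2,7],"twist":[0,0,0]},{"slide":[0.25,0.2,8.5],"twist":[0,0,0]},{"slide":[0.25,0.2,9.5],"twist":[0,0,0]},{"slide":[0.25,0.2,10.2],"twist":[0,0,0]},{"slide":[0.25,0.2,10.2],"twist":[0,0,0]},{"slide":[0.25,0.2,10.2],"twist":[0,0,0]},{"slide":[0.25,0.2,10.2],"twist":[0,0,0]}]'
python3 -m inch '[{"slide":[0,0,0],"twist":[0,0,0]},{"slide":[0,0,0],"twist":[0,0,0]},{"slide":[0,0,0],"twist":[0,0,0]},{"slide":[0,0,0],"twist":[0,0,0]},{"slide":[0,0,-1],"twist":[0,0,0]},{"slide":[0,0,-3],"twist":[0,0,0]},{"slide":[0,0,-6],"twist":[0,0,0]},{"slide":[0,0,-9],"twist":[0,0,0]},{"slide":[0,0,-13],"twist":[0,0,0]},{"slide":[0,0,-17],"twist":[0,0,0]}]' 0
python3 -m inch '[{"slide":[-4,0,0],"twist":[0,0,0]},{"slide":[-9,0,0],"twist":[0,0,0]},{"slide":[-15,0,0],"twist":[0,0,0]},{"slide":[-20,0,0],"twist":[0,0,0]},{"slide":[-20,0,0],"twist":[0,0,0]},{"slide":[-20,0,0],"twist":[0,0,0]},{"slide":[-20,0,0],"twist":[0,0,0]},{"slide":[-20,0,0],"twist":[0,0,0]},{"slide":[-20,0,0],"twist":[0,0,0]},{"slide":[-20,0,0],"twist":[0,0,0]}]'
python3 - <<'E'
from h import *
w,_,_,_,_=grab('wrist','w18')
im,d,X,W,_=grab('top','t18'); x,y,z=[X[...,i] for i in range(3)]
m=(x>.55)&(x<.66)&(y>-.14)&(y<.13)&(z>.15)&(z<.23)
n,l,st,c=cv2.connectedComponentsWithStats(m.astype(np.uint8))
for i in range(1,n):
    if st[i,4]>8: print('in caddy',st[i,4],X[l==i].min(0).round(3),X[l==i].max(0).round(3))
k=(x>.39)&(x<.55)&(abs(y)<.1)&(z>.03)&(z<.1);print('kraft',k.sum(),cv2.minAreaRect(np.float32(X[k][:,:2])),np.median(z[k]))
a=cv2.resize(im[190:320,240:400],None,fx=2.5,fy=2.5); o=np.zeros((480,800,3),np.uint8);o[:a.shape[0],:400]=a;o[:300,400:]=cv2.resize(w,(400,300));
s,_,_,_,_=grab('scene');o[300:480,400:720]=cv2.resize(s[170:350,240:420],(320,180));cv2.imwrite('pics/f.png',o)
E
```

```text
clock: 51.5
tool_pos: [0.6112, -0.0934, 0.1632]
ee_rot: [[-0.027, 1.0, -0.0], [1.0, 0.027, -0.001], [-0.001, -0.0, -1.0]]
ft_force: [0.7, -0.0, -0.1]
grip_width: 0.0123
gripper_force: 60.0
clock: 52.75
tool_pos: [0.6109, -0.0932, 0.3347]
ee_rot: [[-0.027, 1.0, -0.001], [1.0, 0.027, -0.001], [-0.001, -0.001, -1.0]]
ft_force: [-0.0, -0.7, 0.9]
grip_width: 0.0426
gripper_force: 0.0
clock: 54.0
tool_pos: [0.6166, -0.2926, 0.333]
ee_rot: [[-0.028, 1.0, -0.001], [1.0, 0.028, -0.001], [-0.001, -0.001, -1.0]]
ft_force: [0.5, 1.4, -0.9]
grip_width: 0.0427
gripper_force: 0.0
in caddy 36 [0.582 0.049 0.151] [0.598 0.061 0.201]
in caddy 38 [0.582 0.081 0.161] [0.593 0.094 0.201]
in caddy 40 [ 0.587 -0.101  0.161] [ 0.598 -0.089  0.199]
kraft 677 ((0.44915613532066345, -0.00806368701159954), (0.07233461737632751, 0.05455591529607773), 1.3801488876342773) 0.04598978241502105
```

View pics/f.png

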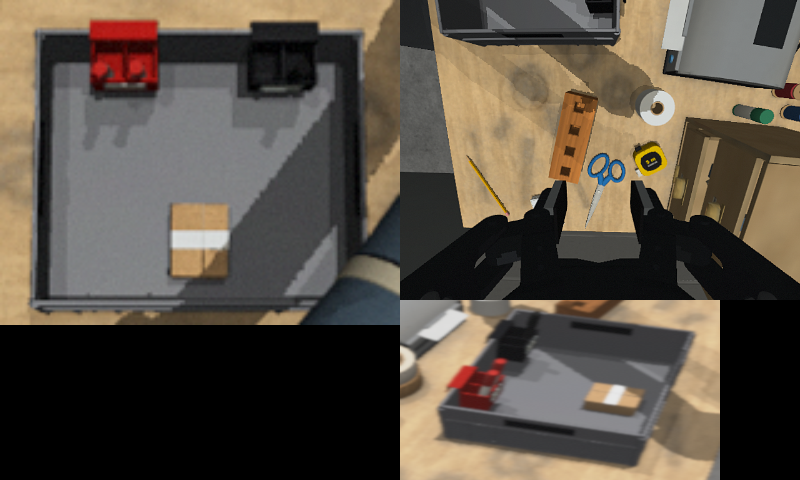

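Everything is in place. One last check: whether the small stacked box at the back could be kraft_box_1 (52 x 68 x 36).

Run:
```python
from h import *
for n in('top','scene'):
    X=np.load(n+'0.npy');im=cv2.imread(f'pics/{n}0.png');x,y,z=[X[...,i] for i in range(3)]
    for a,b in((.069,.09),(.03,.05)):
        m=(x>.87)&(x<.97)&(y>-.03)&(y<.09)&(z>a)&(z<b);print(n,a,m.sum(),cv2.minAreaRect(np.float32(X[m][:,:2])),np.median(z[m]))
X=np.load('w4.npy');
s=cv2.imread('pics/top0.png');w=cv2.imread('pics/w15.png')
o=np.zeros((500,800,3),np.uint8);o[:320,:400]=cv2.resize(s[80:128,280:340],(400,320),interpolation=2);o[:320,400:]=cv2.resize(w[160:288,480:640],(400,320),interpolation=2)
cv2.imwrite('pics/g.png',o)
```

```text
top 0.069 530 ((0.9226299524307251, 0.03409407287836075), (0.06778991222381592, 0.05488724261522293), 83.11458587646484) 0.07687156718391719
top 0.03 120 ((0.9172171950340271, 0.03919616714119911), (0.07995520532131195, 0.055848799645900726), 86.96762084960938) 0.0410403532393433
scene 0.069 45 ((0.9187584519386292, 0.006196585483849049), (0.010704405605793, 0.04895531013607979), 83.122314453125) 0.07526477603421466
scene 0.03 0 ((0.0, 0.0), (0.0, 0.0), 0.0) nan
  return _methods._mean(a, axis=axis, dtype=dtype,
  ret = ret.dtype.type(ret / rcount)
```

View pics/g.png

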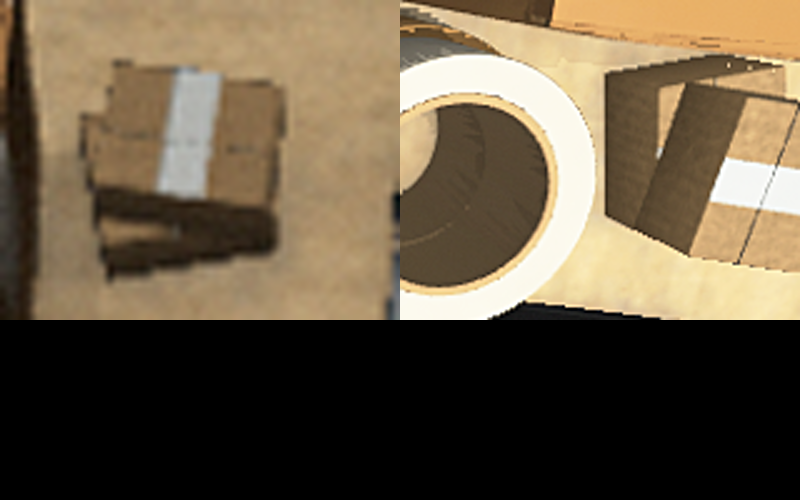

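The stack at the back is left alone. Its lower box is not on the parts list, it stands behind the tape roll at the edge of reach, and kraft_box_1 may be absent. Handing in.

```bash
python3 -c "
from rig import manip
print(manip.close_job())"
```

```text
the job is handed in; nothing more can be done
None
```

I handed in the job after 54 s: the red and black caddies hang inside the tote, the two red markers and one black marker stand in their own colour's caddy, and the kraft box lies flat on the tote floor; I assumed the similar small boxes stacked at the back are scenery and left them there (the top one is about kraft_box_1's size), and no verdict came back.

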